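Free the column rack: wedge the spring clip off the rod

TASK

Take the grey forked wedge out of the steel tray and slide its prongs flat along the rack's top plate, from the clip's open side and under its two ears, until the spring clip on the middle rod has been spread and raised over the rod's thick head and the wedge is fully in. Then lift the clip off the rod on the wedge and lay both in the tray, let go and at rest. Work gently, by feel: never force the wedge hard against the plate, the rod or the clip, never take the clip off the rod with the fingers, and do not push the cups, bottles and other things around aside.

Things in the scene. Friction and masses are not known exactly. Their poses are not given: they have to be found in the camera images.
- rack: fixed round column rack on a shaker, 184 mm across; upper face of its flat white top plate (170 mm across) 125 mm above this origin, which is 0 to 10 mm above the bench. A steel rod stands in the plate's middle; three glass tube ends 22 mm tall stand 68 mm from it towards +x. z up; +x is the way the wedge must slide (the clip's own x axis, within 0.05 rad of this, is the exact way)
- rod (a point): point on the rod's axis at the plate's upper face; axes as the rack's. From the plate up the rod has: spacer 16 mm thick up to 4.5 mm, groove 10 mm thick up to 10 mm, cone widening to a head 15 mm thick at 14.5 to 15.2 mm, cone back to 9 mm thick at 18.7 mm, straight pilot end 8.6 mm thick
- rod_top (a point): point on the rod's axis at its upper end, 25 mm above the plate
- clip_mid (a point): dark steel spring clip (32 g), lying level round the rod's groove on the spacer: 30 mm long, 45 mm wide over its ears, 5 mm thick. Point on the rod's axis, mid-thickness, 7 mm above the plate at the start. Own x axis points from the open side (6 mm off) to the closed cross bar (17 to 24 mm off). Two sprung jaws swing outward, about 2 N each at rest, 6 N over the head
- clip_ears (a point): point midway between the clip's two ears, at the height of their undersides, 4.5 mm above the plate at the start, 3.5 mm from the rod's axis on the clip's open side. The ears are round bars 5 mm thick sticking out along the clip's y to 22.5 mm on either side; the wedge's prongs must run under them. Raised some 11 mm the clip snaps up past the head; raised 21 mm it is clear of the rod
- wedge_grip (a point): centre of the upright block handle of the grey plastic forked wedge (60 to 130 g), 22 mm above its flat underside; it lies flat in the tray. Handle 20 mm thick (y), 44 mm tall, from x = -34 to +18 mm. Own x axis points to the prong tips, z up. The wedge is 63 mm wide over its cheeks. The push while sliding is some 2 to 6 N; touch the plate and the rod slowly (10 mm/s), for both are hard
- wedge_tips (a point): point midway between the wedge's two prong tips, at its underside, 100 mm ahead of the handle's centre. Prongs lie 15 to 21.5 mm to either side of the middle plane, with a 30 mm slot for rod and jaws between; 2.5 mm thick at the tips, rising evenly to a crest 21.5 mm high, 59 mm behind the tips
- wedge_hollow (a point): point just behind the wedge's crest, 59.5 mm behind the tips and 19 mm above its underside. Behind the crest the prongs drop to this height, with cheeks 30 mm high outside; the clip's ears drop in there and the clip rides safely. The slot's end wall, 8 mm behind this point, meets the rod just then: the rod's axis is at this point when the wedge is fully in
- tray: fixed shallow open steel tray on the bench, 200 mm (x) by 180 mm (y), walls 4 mm thick and 20 mm high, floor 4 mm above the bench; origin at the centre of its underside. A steel collar and a rubber stopper lie in its +y half.
- collar: loose steel collar 26 mm across, 12 mm tall, in the tray; origin at its underside. Bystander.
- stopper: loose black stopper 20 mm across, 18 mm tall, in the tray; origin at its underside. Bystander.
- cup_a: loose clear plastic cup, 52 mm across, 55 mm tall; origin at its underside. Bystander.
- cup_b: loose clear plastic cup, 64 mm across, 70 mm tall; origin at its underside. Bystander.
- jar: loose clear jar, 84 mm across, 110 mm tall; origin at its underside. Bystander.
- wash_bottle: loose white wash bottle with a bent spout, 68 mm across, 175 mm tall; origin at its underside. Bystander.
- vial: loose small amber bottle, 28 mm across, 50 mm tall; origin at its underside. Bystander.
- tip_box: loose blue divided box, 85 by 120 by 50 mm; origin at its underside. Bystander.
There are look-alikes about, which are no part of the job. What is meant by the part that bears wedge_grip is not orange or yellow, and is the smaller of those in its own colour.

How it is judged:
On the way, in this order (a step that is already met when the one before it is completed fails the run):
1. the wedge, resting on the plate, bears on the clip from below while the clip is still in the rod's groove (contact force between wedge and clip above 0.5 N and contact force between wedge and rack above 0.3 N and horizontal distance between clip_mid and rod below 0.008 m and z of clip_mid in the frame of rod below 0.012 m), for 0.1 s.
2. the clip is clear above the rod, riding on the wedge (contact force between wedge and clip above 0.1 N and z of clip_mid in the frame of rod above 0.034 m), for 0.1 s.
At the end, for the whole second after the job is handed in: the clip's middle and the middle of the wedge's handle are both within the tray's walls, the wedge lying on its floor (handle middle under 40 mm above the tray's underside), the clip on the wedge or on the floor (under 60 mm), both still (x of clip_mid in the frame of tray between -0.096 and 0.096 m and y of clip_mid in the frame of tray between -0.086 and 0.086 m and z of clip_mid in the frame of tray below 0.06 m and x of wedge_grip in the frame of tray between -0.096 and 0.096 m and y of wedge_grip in the frame of tray between -0.086 and 0.086 m and z of wedge_grip in the frame of tray below 0.04 m and linear speed of each of wedge, clip below 0.02 m/s); the robot touches nothing.
It fails at once if the wedge presses on the rack (its plate or rod) with over 30 N (contact force between wedge and rack above 30 N).
It fails at once if the wedge presses on the clip with over 25 N (contact force between wedge and clip above 25 N).
It fails at once if the fingers touch the clip while it is on the rod (contact force between the fingers and clip above 0.5 N and horizontal distance between clip_mid and rod below 0.02 m and z of clip_mid in the frame of rod below 0.027 m).
It fails at once if a bystander is pushed over 40 mm away (distance of any of collar, stopper, cup_a, cup_b, jar, wash_bottle, vial, tip_box from where it was at the start of the episode above 0.04 m).
It also fails if it takes over 72 s, if anything falls off the work surface, if the arm or the gripper's body presses on something with over 40 N, if the wrist force passes 120 N, or if a joint passes its speed limit or range.

ROBOT

A 6-joint arm with a two-finger parallel gripper is mounted at the origin on the work surface. World frame = base frame: x ahead of the robot, y to its left, z up, the work surface at z = 0. Lengths are in m, angles in rad, forces in N, time in s.
With the tool pointing down it reaches from about 0.35 to 0.975 m from the base axis. Payload 17.4 kg.
Tool frame: the origin (TCP) lies midway between the tips of the shut fingers; the grasp point (between the pads) lies robot.grasp_offset behind it (robot.grasp_offset is the distance from the TCP to the grasp point, in m); z points along the fingers, x is the direction in which the jaws open and shut, and the axes are right-handed (so a half turn about z gives the same grasp; the last joint's range is limited). The gripper opens to 85 mm and grips with 20 to 120 N. Pads are 22 mm wide; open, the fingers measure 114 mm over their backs; the gripper's body (76 mm by 85 mm) begins 54 mm behind the grasp point. The pads swing forward as they close: fully open they stand 13 mm farther back than shut.
Start: joints at [-1.309, 0.116, 1.442, -0, 1.584, -0.038], TCP at [0.199, -0.645, 0.231] pointing down, gripper open.
Joint ranges: [-2.83, 2.83], [-0.83, 2.19], [0.07, 2.5], [-1.14, 4.28], [0.01, 3], [-2.97, 2.97]. Speed limits (rad/s): [1.89, 1.89, 2.22, 3.14, 3.14, 3.14].

INTERFACE

Orientations are given as a unit quaternion [x, y, z, w].
In Python, from rig import robot gives the robot as it stands.
- The arm moves only by the tool step_arm, never from a script. Its argument "commands" is a list that holds one entry, the list of rows, each a list of 5 numbers: the opening, from 0 (shut) to 1 (fully open), then the shift along the tool's x, y, z in mm, then the turn about the tool's z in rad. In form: [[[gripper, dx, dy, dz, roll], ...]]. A call has 1 to 12 rows; each row is the pose to reach, as a shift and turn from the pose measured when the call began, along the tool's axes at that moment; what a row does not reach only later rows make up. A row lasts 1/12 s, in which the tool goes at most 41.7 mm and 7.16 degrees, less where a joint would pass 70% of its speed; a pose out of reach is approached as far as the arm can. A call with a gripper value outside its range is refused whole. The fingers move at their own pace and stop on an object; "force" is the grip in N (left out, the last holds). Time passes only in rows, so rows that repeat a pose let the fingers close. It gives the time, the measured TCP pose, the force and the opening at its end, in the units of the state.
- robot.get_obs(): the state, without advancing time (a new reading comes with each control period).
- robot.capture(name): name is "side" or "top"; returns a dict with "frame" (420x560x3 uint8, red, green, blue), "mtx" (3x3 intrinsics, pixels), "origin" and "rotation" of the camera in the world. Camera axes: x right, y down, z forward; pixel columns grow to the right and rows downward; lengths in m; the calibration is good to about 2 mm. A picture is of the moment at which its call begins. There is no depth.
- robot.job_done(): hands the job in, once; it reports no verdict.
Trained networks look in the newest picture that a camera, given by its name, has taken for a name from the list of things; names that differ only in an ending like _2 or _b are one class to them, and where a whole thing is asked for, a point or a joint stands for the part that bears it (a point fixed in the world has none). Each returns a list of dicts, best first, with "confidence" (0 to 1); they miss things now and then, are a little off and sometimes report something else, mostly with a low value. They report only what shows in the picture. A call takes as long as a camera call. They do not tell look-alikes from the thing itself.
- robot.cut_out(camera, query): "pixels" (420x560 bool, what is visible of it) and "centre" ([column, row] as shares, 0 to 1, of the picture: columns of its width, rows of its height, amid what is visible of it).
- robot.pinpoint(camera, query): "centre" ([column, row] as shares, 0 to 1, of the picture: columns of its width, rows of its height: a listed point, or the origin of a listed thing).
The state is a dict: "clock": time; "qpos": joint angles; "qd": joint speeds; "effort": joint torques, N m; "eef_pos": TCP position; "eef_rot": TCP orientation; "contact_force": force on the tool from outside, world axes, zero at the start; "ft_torque": the same for the moment, N m; "gripper_width": finger opening in m.
Only numpy, scipy, OpenCV 4.12 (cv2) and the standard library are available. Lean on these libraries where they do the work, as an engineer would, in place of code of your own. Each camera call takes 0.05 s, during which the arm holds its last target.

## Working session

There is one attempt and no reset: what is moved stays moved. The work goes in short steps, Python scripts to look and compute and a tool call to move; the robot and the scene stay as the last step left them, time stands still between calls to the robot, and variables do not carry over. Pictures are saved under pics/ and viewed, and the job is handed in when it is done.

Besides the shell and the picture viewer there is one more tool, called after "Emit:" by a JSON object that holds its "op" and its "data", one argument or row to a line. step_arm: Moves the arm, as the interface text tells. Its arguments: {"type":"object","properties":{"commands":{"type":"array"},"force":{"type":"number"}},"required":["commands"]}

```bash
ls; mkdir -p pics; cat > h.py <<'E'
import numpy as np,cv2
from rig import robot
def cap(n):
    c=robot.capture(n); return c
def save(c,f,box=None,s=1):
    im=c["frame"][:,:,::-1]
    if box: im=im[box[1]:box[3],box[0]:box[2]]
    im=cv2.resize(im,None,fx=s,fy=s,interpolation=cv2.INTER_CUBIC); cv2.imwrite("pics/"+f,im)
def ray(c,px):
    d=np.linalg.inv(c["mtx"])@np.array([px[0],px[1],1.]); return np.array(c["origin"]),np.array(c["rotation"])@d
def onz(c,px,z):
    o,d=ray(c,px); return o+d*(z-o[2])/d[2]
def tri(c1,p1,c2,p2):
    o1,d1=ray(c1,p1);o2,d2=ray(c2,p2)
    A=np.stack([d1,-d2],1);t=np.linalg.lstsq(A,o2-o1,rcond=None)[0]
    a=o1+d1*t[0];b=o2+d2*t[1];return (a+b)/2,np.linalg.norm(a-b)
def proj(c,P):
    q=np.array(c["rotation"]).T@(np.array(P)-np.array(c["origin"])); q=np.array(c["mtx"])@q; return q[:2]/q[2]
def pp(cam,q):
    return [(round(d["confidence"],2),np.round(np.array(d["centre"])*[560,420],1)) for d in robot.pinpoint(cam,q)]
E
python3 - <<'E'
from h import *
print(robot.get_obs(), robot.grasp_offset)
for n in("top","side"):
    c=cap(n);save(c,n+"0.png",s=1.4);print(n,c["origin"],c["rotation"],c["mtx"])
    for q in ["rack","rod","rod_top","clip_mid","clip_ears","wedge_grip","wedge_tips","wedge_hollow","tray","collar","stopper","cup_a","jar","wash_bottle","vial","tip_box"]:
        print(n,q,pp(n,q))
E
```

```text
pics
{'clock': 0.0, 'qpos': array([-1.30881612e+00,  1.16518975e-01,  1.44226228e+00, -5.90723175e-06,
        1.58401999e+00, -3.77901733e-02]), 'qd': array([-1.55144849e-03,  2.09166907e-03, -1.51598680e-03,  1.14276938e-03,
        5.80286747e-04, -3.84424073e-05]), 'effort': array([ 2.13893902e-03, -7.31976628e+01, -6.32494497e+01, -5.74777755e-05,
        6.26569614e-03,  9.99730389e-06]), 'eef_pos': array([ 0.19927438, -0.6447132 ,  0.23054179]), 'eef_rot': array([ 8.04767137e-01, -5.93590339e-01, -4.74260153e-04, -3.74513278e-04]), 'contact_force': array([-0.2198239 , -0.24476643,  0.08676956]), 'ft_torque': array([-0.02980863, -0.03916978,  0.01739694]), 'gripper_width': 0.08540749637299398} 0.0187
top [0.40704688 0.01521081 1.3521016 ] [ 0.71031111 -0.7027323   0.03331374 -0.02270784] [[462.866435     0.         281.39623356]
 [  0.         462.866435   202.38284449]
 [  0.           0.           1.        ]]
top rack [(0.57, array([331.2, 179.6]))]
top rod [(0.73, array([339.1, 174. ]))]
top rod_top [(0.63, array([343. , 175.9]))]
top clip_mid [(0.56, array([339.9, 174.9]))
[... 1848 characters left out ...]
ge_hollow [(0.98, array([220.6, 277.3])), (0.74, array([323.4, 297.7])), (0.65, array([333.7, 216.3])), (0.62, array([350.8, 374.4])), (0.47, array([234.6, 277.8]))]
side tray [(0.94, array([224. , 294.8]))]
side collar [(0.51, array([194. , 311.3]))]
side stopper [(0.55, array([214.7, 312.6]))]
side cup_a [(0.92, array([185.6, 250.6])), (0.74, array([285.3, 254.9])), (0.46, array([220.2, 276.6]))]
side jar [(0.83, array([160.1, 390.9])), (0.67, array([257.5, 211.9]))]
side wash_bottle [(0.71, array([218., 167.])), (0.38, array([220.9, 310.2]))]
side vial [(0.52, array([294.8, 412.5])), (0.25, array([219.2, 275.3]))]
side tip_box [(0.72, array([287.2, 162.9])), (0.59, array([195.9, 280.5]))]
```

```bash
sed -i 's/c=robot.capture(n); return c/c=dict(robot.capture(n)); r=np.array(c["rotation"]); c["rotation"]=R.from_quat(r).as_matrix() if r.size==4 else r; return c/; 1a from scipy.spatial.transform import Rotation as R' h.py; head -8 h.py
```

```text
import numpy as np,cv2
from scipy.spatial.transform import Rotation as R
from rig import robot
def cap(n):
    c=dict(robot.capture(n)); r=np.array(c["rotation"]); c["rotation"]=R.from_quat(r).as_matrix() if r.size==4 else r; return c
def save(c,f,box=None,s=1):
    im=c["frame"][:,:,::-1]
    if box: im=im[box[1]:box[3],box[0]:box[2]]
```

View pics/top0.png

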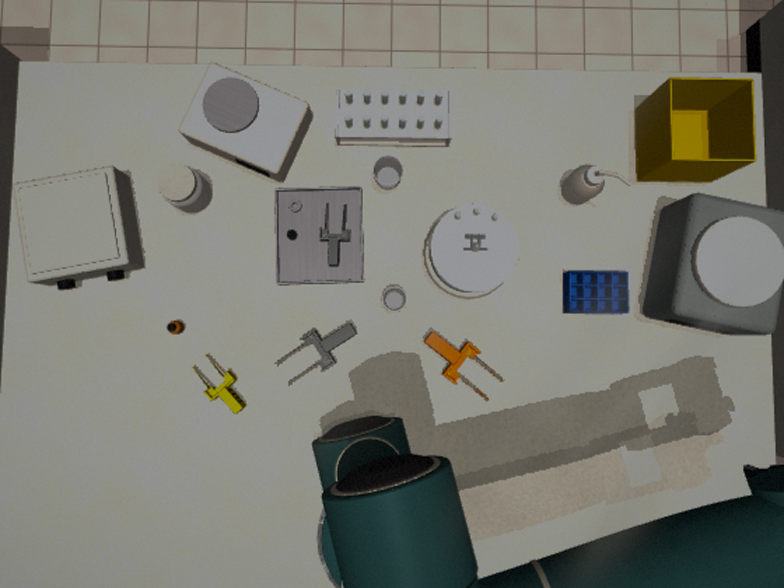

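View pics/side0.png

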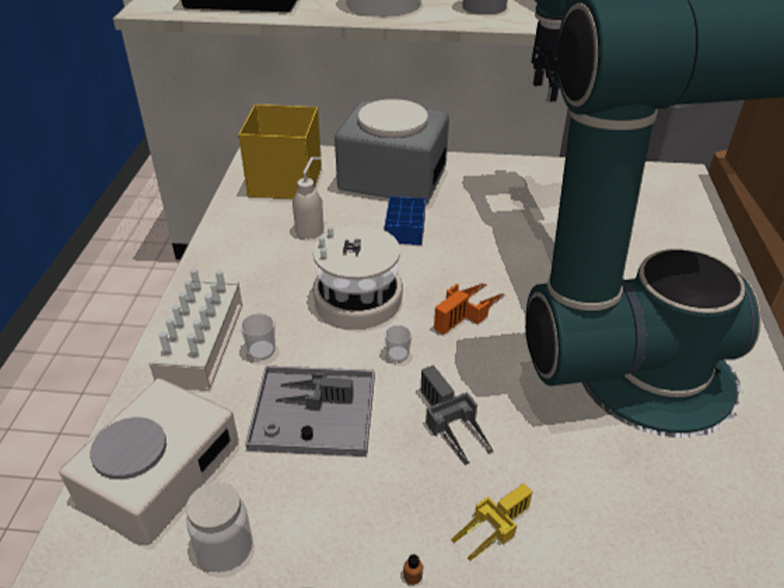

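```bash
python3 - <<'E'
from h import *
t=cap("top");s=cap("side")
save(t,"tray.png",(190,120,270,215),6);save(t,"rack.png",(290,130,385,220),6)
save(s,"tray_s.png",(170,255,275,330),6);save(s,"rack_s.png",(215,155,295,230),6)
for q in ["rack","rod","rod_top","clip_mid","clip_ears","wedge_grip","wedge_tips","wedge_hollow","tray","collar","stopper","cup_a","cup_b"]:
    print(q)
    a=pp("top",q);b=pp("side",q)
    for x in a:
        for y in b:
            P,e=tri(t,x[1],s,y[1])
            if e<.02: print("  ",x,y,P.round(4),round(e,4))
E
```

```text
rack
   (0.75, array([333.7, 178.2])) (0.65, array([255.4, 213.4])) [ 5.822e-01 -1.582e-01 -4.000e-04] 0.0112
rod
   (0.87, array([336.9, 174.7])) (0.66, array([252.2, 176. ])) [ 0.5796 -0.1486  0.1393] 0.002
rod_top
   (0.79, array([342.1, 175.3])) (0.82, array([254.4, 168.5])) [ 0.5752 -0.1599  0.1565] 0.0009
clip_mid
   (0.38, array([339.8, 176.1])) (0.58, array([254.9, 177.8])) [ 0.5757 -0.1581  0.1269] 0.0019
clip_ears
   (0.5, array([339.8, 178.8])) (0.57, array([251. , 172.7])) [ 0.5758 -0.1551  0.1448] 0.0175
wedge_grip
   (0.96, array([318.2, 247. ])) (0.96, array([314.8, 280.4])) [ 0.3867 -0.1359 -0.2418] 0.0103
   (0.96, array([318.2, 247. ])) (0.92, array([323.9, 219.3])) [ 0.3829 -0.1096  0.0358] 0.0063
   (0.9, array([238.2, 239.9])) (0.96, array([314.8, 280.4])) [0.3994 0.1173 0.0349] 0.0088
   (0.9, array([238.2, 239.9])) (0.92, array([323.9, 219.3])) [0.3945 0.1032 0.2196] 0.0195
   (0.87, array([163.1, 278.4])) (0.58, array([362.4, 360.9])) [0.2893 0.328  0.0273] 0.0079
   (0.83, array([237. , 180.3])) (0.76, array([236.7, 276.2])) [0.5792 0.124  0.036 ] 0.0111
wedg
[... 857 characters left out ...]
225 -0.1012] 0.001
   (0.47, array([210.1, 144.1])) (0.55, array([196.1, 308.3])) [0.677  0.2063 0.0052] 0.0132
   (0.44, array([237.5, 177.9])) (0.32, array([255.5, 170.9])) [0.5378 0.0977 0.3359] 0.0062
stopper
   (0.47, array([211. , 171.5])) (0.54, array([218.1, 313.4])) [ 0.6117  0.2054 -0.0097] 0.0141
cup_a
   (0.9, array([278.5, 129.8])) (0.85, array([184.9, 250. ])) [ 0.7387  0.0069 -0.0054] 0.0136
   (0.5, array([282.6, 212.1])) (0.78, array([286.5, 253. ])) [ 0.48   -0.0085 -0.0036] 0.0126
cup_b
   (0.9, array([278.5, 129.8])) (0.85, array([184.9, 250. ])) [ 0.7387  0.0069 -0.0054] 0.0136
   (0.5, array([282.6, 212.1])) (0.78, array([286.5, 253. ])) [ 0.48   -0.0085 -0.0036] 0.0126
```

View pics/tray.png

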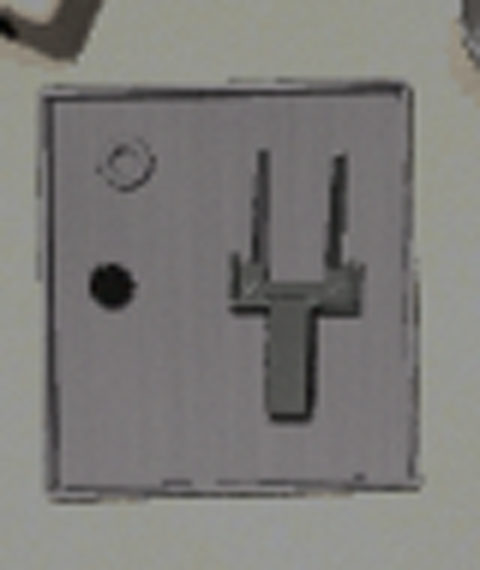

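View pics/rack.png

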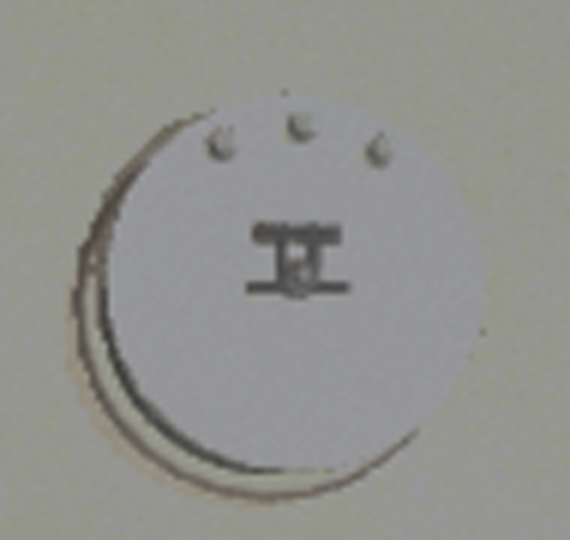

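View pics/tray_s.png

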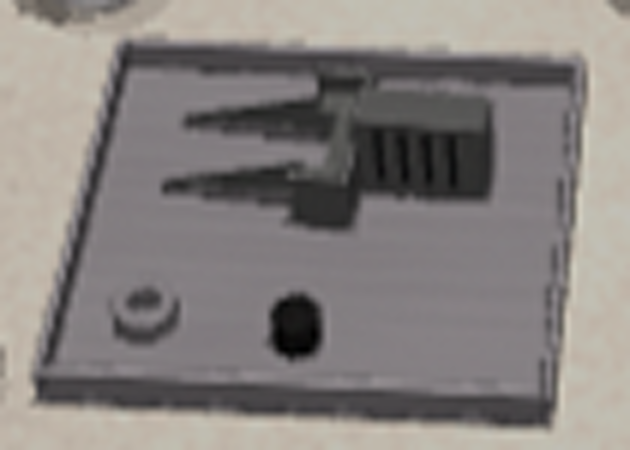

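View pics/rack_s.png

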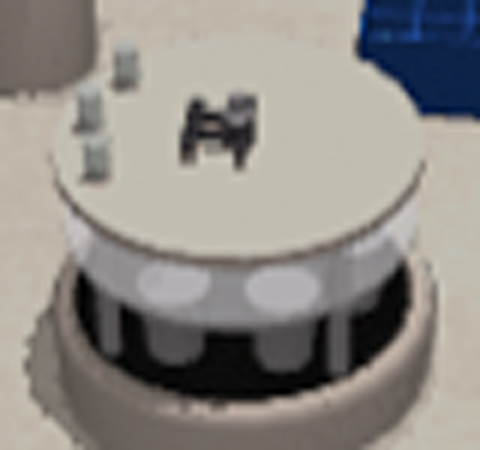

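```bash
cat > fit.py <<'E'
from h import *
from scipy.optimize import minimize
def box(x0,x1,y0,y1,z0,z1,z1b=None):
    z1b=z1 if z1b is None else z1b
    return np.array([[x,y,z] for x,zt in((x0,z1),(x1,z1b)) for y in(y0,y1) for z in(z0,zt)])
wedge=[box(-34,18,-10,10,0,44),box(18,32.5,-31.5,31.5,0,19),box(41,100,15,21.5,0,21.5,2.5),box(41,100,-21.5,-15,0,21.5,2.5),
 box(32,41,15,22,0,19),box(32,41,-22,-15,0,19),box(20,46,21.5,31.5,0,30),box(20,46,-31.5,-21.5,0,30)]
S=4
def render(c,parts,x,y,z,yaw,shape):
    m=np.zeros((shape[0]*S,shape[1]*S),np.uint8);C,s=np.cos(yaw),np.sin(yaw)
    for p in parts:
        p=p/1000;w=np.stack([x+C*p[:,0]-s*p[:,1],y+s*p[:,0]+C*p[:,1],z+p[:,2]],1)
        q=np.array([proj(c,a) for a in w]);h=cv2.convexHull(((q+.5)*S-.5).round().astype(np.int32))
        cv2.fillConvexPoly(m,h,255)
    return cv2.resize(m,(shape[1],shape[0]),interpolation=cv2.INTER_AREA)/255.
def fit(cs,masks,parts,x0,z):
    def f(v):
        return sum(np.abs(render(c,parts,v[0],v[1],z,v[2],k.shape)-k).sum()/k.sum() for c,k in zip(cs,masks))
    r=minimize(f,x0,method="Nelder-Mead",options=dict(initial_simplex=[x0,np.add(x0,[.006,0,0]),np.add(x0,[0,.006,0]),np.add(x0,[0,0,.08])],xatol=1e-4,fatol=1e-4));return r.x,r.fun
def mask(cam,q,near,tol=25):
    for d in robot.cut_out(cam,q):
        if np.linalg.norm(np.array(d["centre"])*[560,420]-near)<tol: return d["pixels"].astype(float)
E
python3 - <<'E'
from fit import *
t=cap("top");s=cap("side")
mt=mask("top","wedge_grip",(240,168));ms=mask("side","wedge_grip",(228,277))
print(None if mt is None else mt.sum(), None if ms is None else ms.sum())
for n,cs,m in(("top",[t],[mt]),("side",[s],[ms]),("both",[t,s],[mt,ms])):
    if any(k is None for k in m): continue
    print(n,fit(cs,m,wedge,[.58,.123,0.],.006))
# clip from crop
for z in(.135,):
  e1=onz(t,(290+245/6-.5,130+288/6-.5),z);e2=onz(t,(290+350/6-.5,130+288/6-.5),z)
  b1=onz(t,(290+252/6-.5,130+234/6-.5),z);b2=onz(t,(290+341/6-.5,130+234/6-.5),z)
  print(e1,e2,b1,b2,"yaw",np.arctan2(-(e1-e2)[0],(e1-e2)[1]),np.arctan2(-(b1-b2)[0],(b1-b2)[1]))
im=t["frame"].copy();r=render(t,wedge,*fit([t],[mt],wedge,[.58,.123,0.],.006)[0][[0,1]],.006,0,(420,560))
# rack plate circle edges
for q,cam,c,near in(("rack","top",t,(335,175)),("rack","side",s,(255,195))):
    k=mask(cam,q,near,40)
    if k is not None: ys,xs=np.nonzero(k);print(cam,xs.min(),xs.max(),ys.min(),ys.max())
for q in("clip_mid",):
    for cam,near in(("top",(340,174)),("side",(254,177))):
        k=mask(cam,q,near)
        if k is not None: ys,xs=np.nonzero(k);print(cam,q,k.sum(),xs.min(),xs.max(),ys.min(),ys.max(),xs.mean(),ys.mean())
E
```

```text
323.0 725.0
top (array([ 0.58250608,  0.12054428, -0.00967909]), np.float64(0.4099556850604019))
side (array([ 0.58309057,  0.1231183 , -0.02661639]), np.float64(0.2677917511832319))
both (array([ 0.58242642,  0.12132211, -0.01406388]), np.float64(0.7003077889210556))
[ 0.57151506 -0.1317729   0.135     ] [ 0.57208185 -0.17831891  0.135     ] [ 0.59565361 -0.13483715  0.135     ] [ 0.59614681 -0.17435132  0.135     ] yaw 0.01217636079339678 0.012480961878418045
top 303 370 146 211
side 224 287 161 234
top clip_mid 63.0 332 344 168 178 336.968253968254 171.88888888888889
side clip_mid 64.0 245 256 172 180 249.109375 176.234375
```

```bash
cat >> h.py <<'E'
def go(P,yaw):
    """yaw = world yaw of wedge x axis; tool x = -y of wedge, tool y = -x of wedge"""
    o=robot.get_obs();M=R.from_quat(o["eef_rot"]).as_matrix()
    d=M.T@(np.array(P)-o["eef_pos"])*1000
    cur=np.arctan2(M[1,0],M[0,0]); tgt=yaw-np.pi/2
    r=-(tgt-cur); r=(r+np.pi)%(2*np.pi)-np.pi
    print("pos",o["eef_pos"].round(4),"wedgeyaw",round(cur+np.pi/2,4),"tilt",M[:,2].round(4),"F",o["contact_force"].round(2),"T",o["ft_torque"].round(2),"w",round(o["gripper_width"],4),"t",round(o["clock"],2))
    print("d",d.round(1),"roll",round(r,4)); return d,r
E
python3 -c "
from h import *
go((.577,.1215,.15),-.012)"
```

```text
pos [ 0.1993 -0.6449  0.2313] wedgeyaw 0.2998 tilt [-0. -0. -1.] F [0.55 0.25 0.31] T [0.01 0.02 0.02] w 0.0852 t 3.5
d [-620.7 -587.2   81.3] roll 0.3118
```

Emit:
{"op": "step_arm", "data": {
  "commands": [
    [[1,-155,-147,0,0.1],[1,-310,-294,0,0.2],[1,-310,-294,0,0.31],[1,-465,-440,0,0.31],[1,-465,-440,0,0.31],[1,-465,-440,0,0.31],[1,-620,-587,0,0.31],[1,-620,-587,0,0.31],[1,-620,-587,0,0.31],[1,-620,-587,0,0.31],[1,-620,-587,0,0.31],[1,-620,-587,0,0.31]]
  ]
}}

```text
clock: 4.5
eef_pos: [0.4209, -0.1946, 0.2317]
eef_rot: [-0.703, 0.711, -0.0, 0.0]
contact_force: [0.3, -1.7, 0.1]
gripper_width: 0.0855
```

```bash
python3 -c "
from h import *
go((.577,.1215,.10),-.012)"
```

```text
pos [ 0.4209 -0.1946  0.2317] wedgeyaw -0.0105 tilt [ 9.e-04 -5.e-04 -1.e+00] F [ 0.27 -1.71  0.11] T [ 0.01 -0.   -0.  ] w 0.0855 t 4.5
d [-317.7 -152.7  131.7] roll 0.0015
```

Emit:
{"op": "step_arm", "data": {
  "commands": [
    [[1,-318,-153,30,0.0],[1,-318,-153,30,0.0],[1,-318,-153,30,0.0],[1,-318,-153,30,0.0],[1,-318,-153,30,0.0],[1,-318,-153,30,0.0],[1,-318,-153,30,0.0],[1,-318,-153,30,0.0],[1,-318,-153,60,0.0],[1,-318,-153,90,0.0],[1,-318,-153,110,0.0],[1,-318,-153,132,0.0]]
  ]
}}

```text
clock: 5.5
eef_pos: [0.5771, 0.1224, 0.0982]
eef_rot: [-0.704, 0.71, -0.0, -0.0]
contact_force: [0.2, -0.4, 1.1]
gripper_width: 0.0854
```

```bash
python3 - <<'E'
from h import *
go((.577,.1215,.015),-.012)
t=cap("top");save(t,"g1.png",(190,110,300,215),6)
s=cap("side");save(s,"g1s.png",(160,200,290,330),5)
E
```

```text
pos [0.5771 0.1224 0.0982] wedgeyaw -0.0094 tilt [ 1.e-04 -7.e-04 -1.e+00] F [ 0.23 -0.36  1.14] T [ 0.01 -0.01  0.02] w 0.0854 t 5.5
d [ 0.8  0.1 83.2] roll 0.0026
```

View pics/g1s.png

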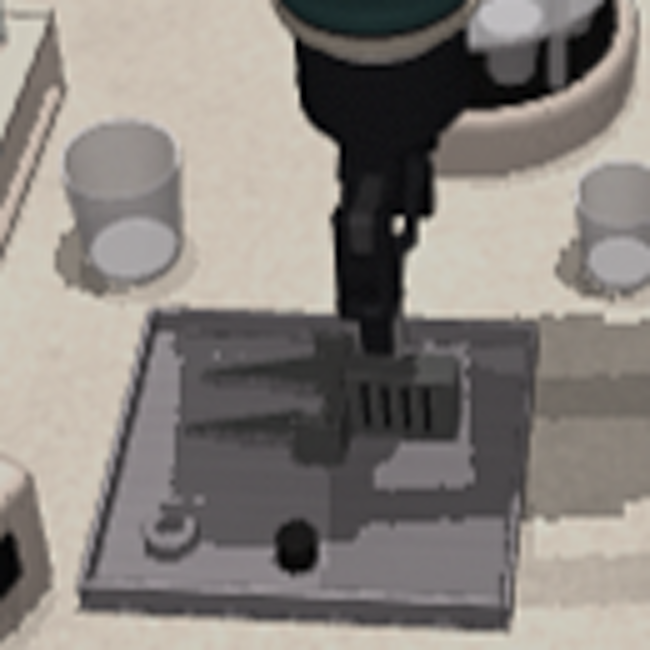

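View pics/g1.png

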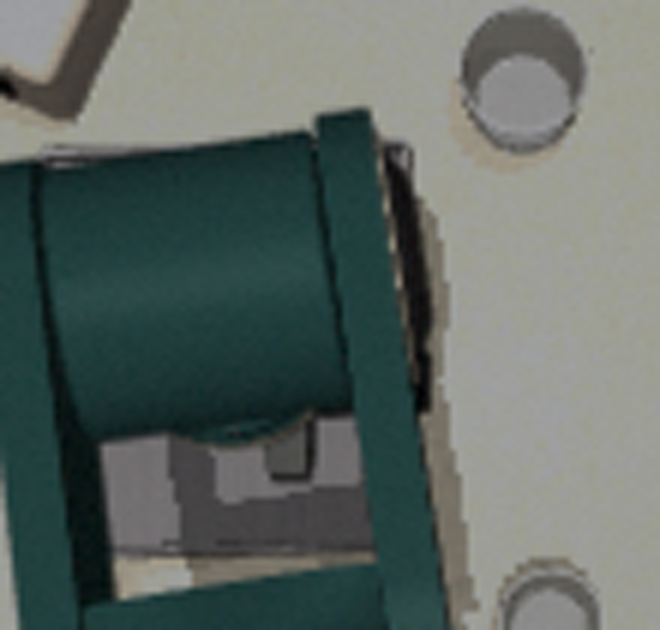

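Emit:
{"op": "step_arm", "data": {
  "commands": [
    [[0.5,0.8,0,0,0],[0.5,0.8,0,0,0],[0.5,0.8,0,10,0],[0.5,0.8,0,25,0],[0.5,0.8,0,40,0],[0.5,0.8,0,55,0],[0.5,0.8,0,65,0],[0.5,0.8,0,73,0],[0.5,0.8,0,79,0],[0.5,0.8,0,83,0],[0.5,0.8,0,84.5,0],[0.5,0.8,0,84.5,0]]
  ]
}}

```text
clock: 6.6
eef_pos: [0.5754, 0.1208, 0.0117]
eef_rot: [-0.704, 0.711, 0.001, -0.002]
contact_force: [0.3, 0.3, -0.2]
gripper_width: 0.0424
```

```bash
python3 - <<'E'
from h import *
go((.577,.1215,.0135),-.012)
s=cap("side");save(s,"g2s.png",(160,200,290,330),5)
E
```

```text
pos [0.5754 0.1208 0.0117] wedgeyaw -0.0101 tilt [-0.0043 -0.0014 -1.    ] F [ 0.28  0.3  -0.18] T [ 0.04 -0.03 -0.04] w 0.0424 t 6.6
d [-0.7 -1.6 -1.9] roll 0.0019
```

View pics/g2s.png

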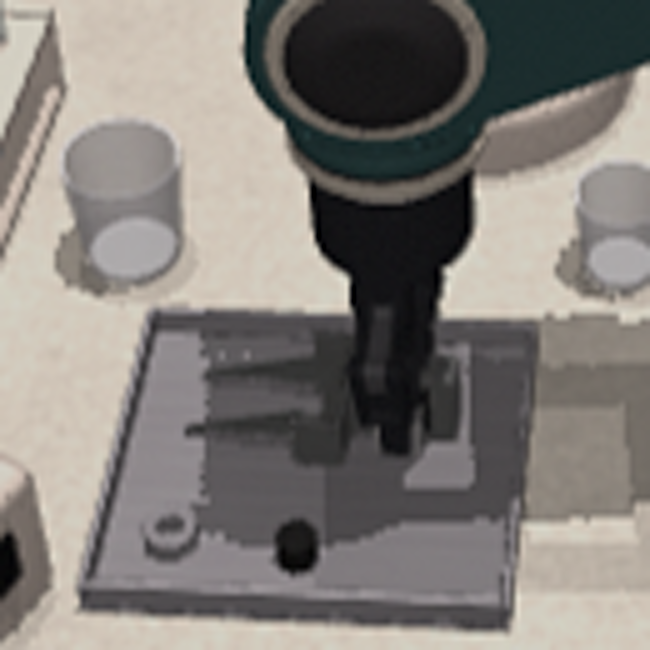

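Emit:
{"op": "step_arm", "data": {
  "commands": [
    [[0.5,-0.7,-1.6,-1.9,0],[0.3,-0.7,-1.6,-1.9,0],[0.1,-0.7,-1.6,-1.9,0],[0,-0.7,-1.6,-1.9,0],[0,-0.7,-1.6,-1.9,0],[0,-0.7,-1.6,-1.9,0],[0,-0.7,-1.6,-1.9,0],[0,-0.7,-1.6,-1.9,0]]
  ],
  "force": 60
}}

```text
clock: 7.32
eef_pos: [0.5777, 0.1216, 0.0147]
eef_rot: [-0.704, 0.711, 0.0, -0.001]
contact_force: [0.4, -0.9, 5.8]
gripper_width: 0.0192
```

```bash
python3 - <<'E'
from h import *
go((.577,.1215,.10),0.013)
E
```

```text
pos [0.5777 0.1216 0.0147] wedgeyaw -0.0101 tilt [-0.0025 -0.0011 -1.    ] F [ 0.38 -0.89  5.75] T [-0.07  0.01 -0.02] w 0.0192 t 7.32
d [  0.2   0.9 -85.3] roll -0.0231
```

Emit:
{"op": "step_arm", "data": {
  "commands": [
    [[0,0,0,-5,0],[0,0,0,-15,0],[0,0,0,-40,0],[0,0,0,-80,0],[0,0,0,-120,0],[0,0,0,-160,0],[0,0,0,-195,0],[0,0,0,-215,0],[0,0,0,-215,0]]
  ]
}}

```text
clock: 8.07
eef_pos: [0.5793, 0.122, 0.2363]
eef_rot: [-0.703, 0.711, -0.002, 0.002]
contact_force: [0.7, -0.2, 0.0]
gripper_width: 0.0193
```

```bash
python3 - <<'E'
from h import *
go((.442,-.155,.215),0.013)
s=cap("side");save(s,"l1.png",(100,100,360,330),3)
E
```

```text
pos [0.5793 0.122  0.2363] wedgeyaw -0.0102 tilt [ 5.e-03  2.e-04 -1.e+00] F [ 0.67 -0.21  0.04] T [-0.    0.01 -0.01] w 0.0193 t 8.07
d [278.3 134.6  20.6] roll -0.0232
```

View pics/l1.png

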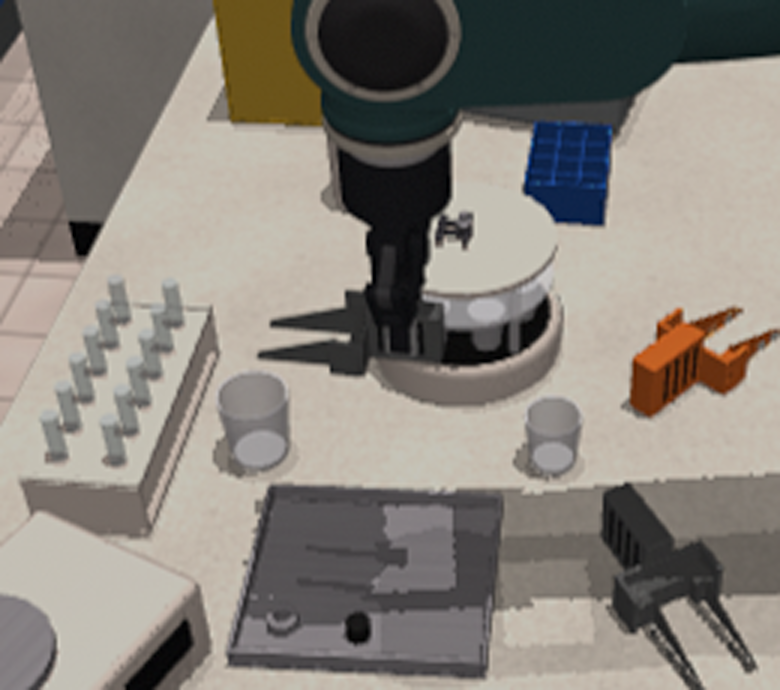

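Emit:
{"op": "step_arm", "data": {
  "commands": [
    [[0,30,30,0,0],[0,70,60,0,-0.01],[0,110,90,0,-0.023],[0,150,115,0,-0.023],[0,185,130,0,-0.023],[0,220,135,0,-0.023],[0,250,135,0,-0.023],[0,268,135,0,-0.023],[0,278,135,5,-0.023],[0,278,135,13,-0.023],[0,278,135,20,-0.023],[0,278,135,20,-0.023]]
  ]
}}

```text
clock: 9.12
eef_pos: [0.4406, -0.1534, 0.2105]
eef_rot: [0.712, -0.702, -0.001, -0.0]
contact_force: [1.1, -0.3, -0.5]
gripper_width: 0.0191
```

```bash
python3 - <<'E'
from h import *
go((.442,-.155,.165),0.013)
s=cap("side");save(s,"l2.png",(190,130,350,250),5)
t=cap("top");save(t,"l2t.png",(290,130,390,230),6)
for q in ("clip_mid","rod_top","rod","clip_ears","wedge_tips"): print(q,pp("side",q),pp("top",q))
E
```

```text
pos [ 0.4406 -0.1534  0.2105] wedgeyaw 0.0138 tilt [-8.0e-04  1.2e-03 -1.0e+00] F [ 1.14 -0.31 -0.47] T [-0.05 -0.05  0.02] w 0.0191 t 9.12
d [ 1.6 -1.4 45.5] roll 0.0008
clip_mid [(0.42, array([252.9, 176.7]))] [(0.4, array([338. , 174.6]))]
rod_top [(0.92, array([256.1, 170. ]))] []
rod [(0.97, array([253.7, 176.5]))] [(0.68, array([338.8, 178.5]))]
clip_ears [(0.58, array([251.9, 173.9]))] [(0.39, array([340.6, 178.4]))]
wedge_tips [(0.86, array([264. , 158.3])), (0.84, array([341.8, 327.5])), (0.84, array([351.4, 205. ])), (0.76, array([326.9, 393.4]))] [(0.9, array([144.3, 257.2]))]
```

View pics/l2.png

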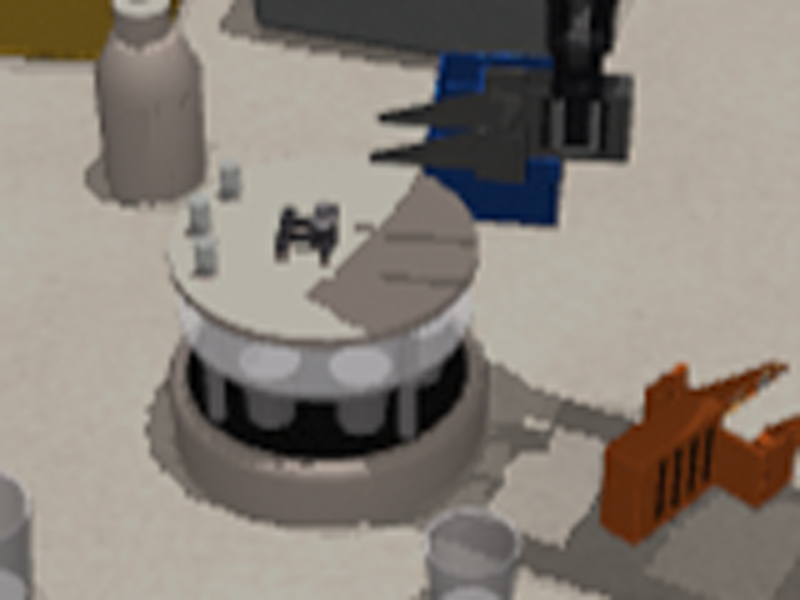

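View pics/l2t.png

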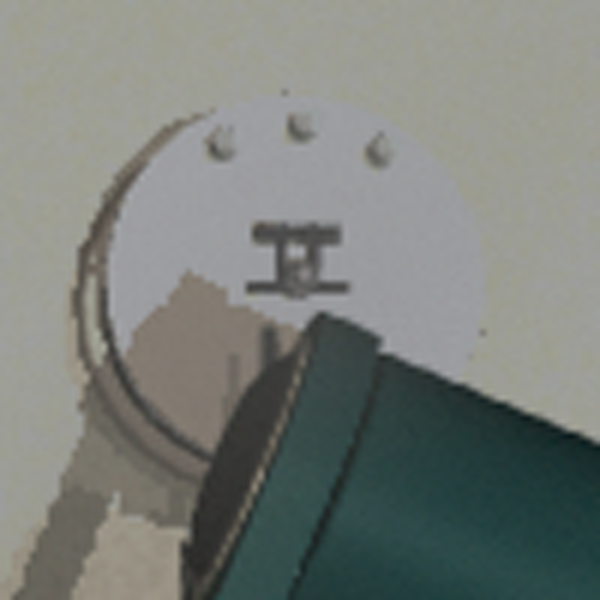

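```bash
python3 - <<'E'
from fit import *
s=cap("side");t=cap("top")
save(s,"c_s.png",(240,165,270,187),24);save(t,"c_t.png",(325,160,355,185),24)
o=robot.get_obs();p=o["eef_pos"]
ms=None
for d in robot.cut_out("side","wedge_grip"):
    print(d["confidence"],np.array(d["centre"])*[560,420],d["pixels"].sum())
ms=mask("side","wedge_grip",(285,155),30)
if ms is not None:
    ys,xs=np.nonzero(ms);print(xs.min(),xs.max(),ys.min(),ys.max())
    cv2.imwrite("pics/ms.png",cv2.resize((ms[130:190,250:330]*255).astype(np.uint8),None,fx=8,fy=8))
z=p[2]-.0107
for side in(1,-1):
    a=.105;y=side*.01825;yaw=.0138
    print("pred tip",proj(s,[p[0]+a-y*yaw,p[1]+a*yaw+y,z+.00125]).round(2))
print("pred mid",proj(s,[p[0]+.105,p[1]+.0015,z+.00125]).round(2), pp("side","wedge_hollow"))
E
```

```text
0.93 [329.    218.694] 846
0.86 [290.584 155.106] 698
0.66 [317.128 292.992] 1348
266 316 142 165
pred tip [264.11 159.89]
pred tip [265.53 152.08]
pred mid [264.82 155.96] [(0.78, array([324.9, 299.4])), (0.76, array([352.8, 374.1])), (0.7, array([283.5, 148.9])), (0.7, array([333.7, 211.3])), (0.49, array([254.4, 172.3]))]
```

View pics/c_s.png

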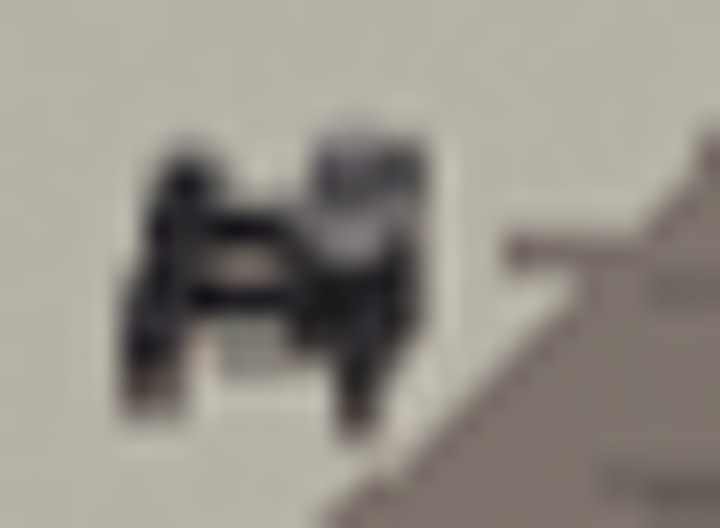

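View pics/c_t.png

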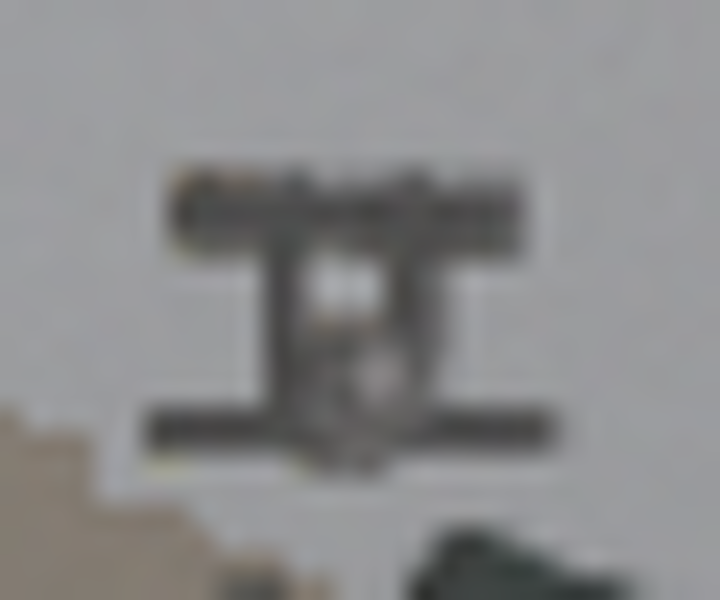

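```bash
python3 - <<'E'
from fit import *
s=cap("side");t=cap("top")
for z in(.132,.137,.142):
    e=onz(t,(338.98,177.4),z);b=onz(t,(338.94,168.3),z)
    print(z,e.round(4),b.round(4),"rodx",e[0]+.0035,b[0]-.0205,"side ears mid",proj(s,e).round(2))
save(s,"w_s.png",(255,135,325,175),11)
c=s["frame"]
E
```

```text
0.132 [ 0.5725 -0.1552  0.132 ] [ 0.5969 -0.1551  0.132 ] rodx 0.5759692135584267 0.576404310803238 side ears mid [255.57 176.96]
0.137 [ 0.5718 -0.1545  0.137 ] [ 0.5961 -0.1544  0.137 ] rodx 0.5752913096140563 0.5756262713565103 side ears mid [255.74 175.64]
0.142 [ 0.5711 -0.1538  0.142 ] [ 0.5953 -0.1537  0.142 ] rodx 0.574613405669686 0.5748482319097826 side ears mid [255.91 174.31]
```

View pics/w_s.png

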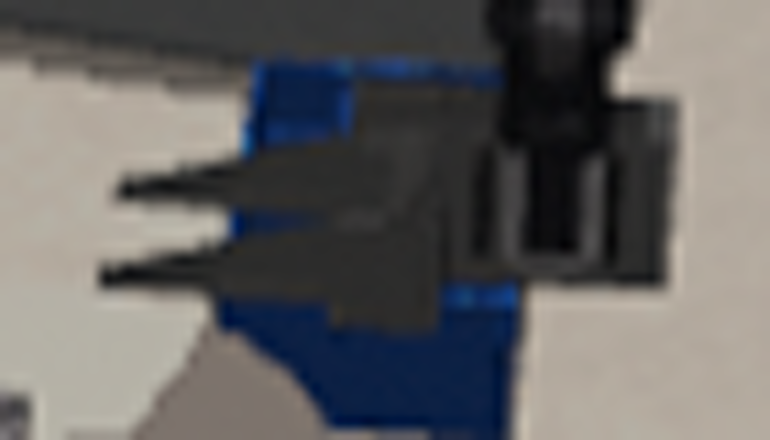

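Emit:
{"op": "step_arm", "data": {
  "commands": [
    [[0,1,-1,10,0],[0,2,-1,22,0],[0,3.2,-1,36,0],[0,3.2,-1,48,0],[0,3.2,-1,55,0],[0,3.2,-1,58,0],[0,3.2,-1,59,0],[0,3.2,-1,59,0]]
  ]
}}

```text
clock: 10.73
eef_pos: [0.4422, -0.158, 0.154]
eef_rot: [0.712, -0.703, 0.001, -0.001]
contact_force: [0.0, 0.3, -0.3]
gripper_width: 0.0192
```

```bash
python3 - <<'E'
from h import *
go((.4416,-.1566,.145),0.013)
s=cap("side");save(s,"d1.png",(235,155,325,205),8)
E
```

```text
pos [ 0.4422 -0.158   0.154 ] wedgeyaw 0.0129 tilt [ 2.e-03 -3.e-04 -1.e+00] F [ 0.    0.27 -0.33] T [ 0.04  0.02 -0.  ] w 0.0192 t 10.73
d [-1.4  0.6  9. ] roll -0.0001
```

View pics/d1.png

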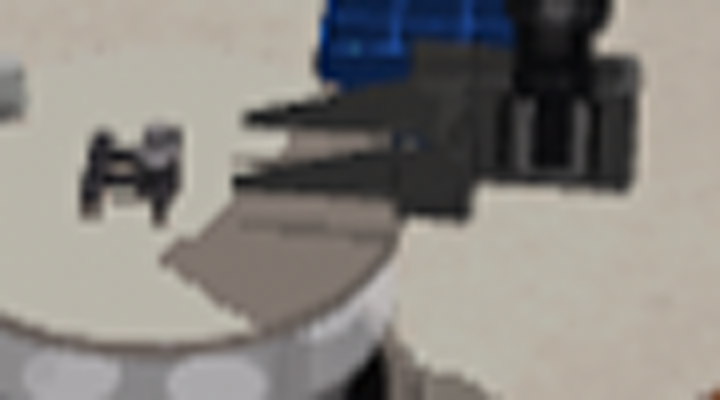

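Emit:
{"op": "step_arm", "data": {
  "commands": [
    [[0,-1,0.5,1,0],[0,-1.4,0.5,2,0],[0,-1.4,0.5,3,0],[0,-1.4,0.5,4,0],[0,-1.4,0.5,5,0],[0,-1.4,0.5,6,0],[0,-1.4,0.5,6.8,0],[0,-1.4,0.5,7.4,0],[0,-1.4,0.5,8,0]]
  ]
}}

```text
clock: 11.53
eef_pos: [0.4418, -0.1567, 0.1463]
eef_rot: [0.712, -0.703, 0.001, -0.001]
contact_force: [-0.3, -0.1, -0.5]
gripper_width: 0.0192
```

```bash
python3 - <<'E'
from h import *
go((.4416,-.1566,.140),0.013)
E
```

```text
pos [ 0.4418 -0.1567  0.1463] wedgeyaw 0.0128 tilt [ 2.5e-03 -5.0e-04 -1.0e+00] F [-0.27 -0.08 -0.49] T [ 0.01  0.03 -0.02] w 0.0192 t 11.53
d [-0.1  0.2  6.3] roll -0.0002
```

Emit:
{"op": "step_arm", "data": {
  "commands": [
    [[0,0,0,0.6,0],[0,0,0,1.2,0],[0,0,0,1.8,0],[0,0,0,2.4,0],[0,0,0,3.0,0]]
  ]
}}

```text
clock: 11.95
eef_pos: [0.4419, -0.1566, 0.1433]
eef_rot: [0.712, -0.703, 0.001, -0.001]
contact_force: [-0.2, -0.1, -0.4]
gripper_width: 0.0193
```

Emit:
{"op": "step_arm", "data": {
  "commands": [
    [[0,0,0,0.6,0],[0,0,0,1.2,0],[0,0,0,1.8,0],[0,0,0,1.8,0]]
  ]
}}

```text
clock: 12.28
eef_pos: [0.4418, -0.1566, 0.1413]
eef_rot: [0.712, -0.703, 0.001, -0.001]
contact_force: [-0.3, -0.2, -1.2]
gripper_width: 0.0192
```

Emit:
{"op": "step_arm", "data": {
  "commands": [
    [[0,0,0,0.5,0],[0,0,0,1.0,0],[0,0,0,1.5,0],[0,0,0,1.5,0]]
  ]
}}

```text
clock: 12.62
eef_pos: [0.4418, -0.1566, 0.1397]
eef_rot: [0.712, -0.703, 0.001, -0.001]
contact_force: [-0.0, -1.4, -1.2]
gripper_width: 0.0191
```

Emit:
{"op": "step_arm", "data": {
  "commands": [
    [[0,0,0,0.4,0],[0,0,0,0.8,0],[0,0,0,1.2,0],[0,0,0,1.2,0]]
  ]
}}

```text
clock: 12.95
eef_pos: [0.4421, -0.1567, 0.1391]
eef_rot: [0.712, -0.703, 0.001, -0.001]
contact_force: [-0.5, -0.2, 4.6]
gripper_width: 0.0193
```

```bash
python3 - <<'E'
from h import *
go((.4416,-.1566,.139),0.013)
s=cap("side");save(s,"d2.png",(235,155,325,205),8)
t=cap("top");save(t,"d2t.png",(315,150,375,195),12)
p=robot.get_obs()["eef_pos"];z=.1285
for k in(1,-1): print("tip",proj(s,[p[0]+.105-k*.01825*.013,p[1]+.105*.013+k*.01825,z+.00125]).round(2))
for y in(-.153,-.155,-.157):
  print(y,"earends",[proj(s,[.572,y+k*.0225,z+.007]).round(2) for k in(1,-1)],"bar ends", [proj(s,[.596,y+k*.0195,z+.007]).round(2) for k in(1,-1)])
E
```

```text
pos [ 0.4421 -0.1567  0.1391] wedgeyaw 0.0128 tilt [ 3.2e-03 -8.0e-04 -1.0e+00] F [-0.51 -0.18  4.59] T [ 0.07 -0.12  0.06] w 0.0193 t 12.95
d [-0.1  0.5  0.1] roll -0.0002
tip [264.18 182.19]
tip [265.56 174.22]
-0.153 earends [array([254.52, 181.37]), array([256.67, 171.57])] bar ends [array([245.81, 180.15]), array([247.85, 171.68])]
-0.155 earends [array([254.62, 180.92]), array([256.76, 171.14])] bar ends [array([245.92, 179.71]), array([247.95, 171.26])]
-0.157 earends [array([254.72, 180.48]), array([256.85, 170.72])] bar ends [array([246.02, 179.27]), array([248.05, 170.84])]
```

View pics/d2.png

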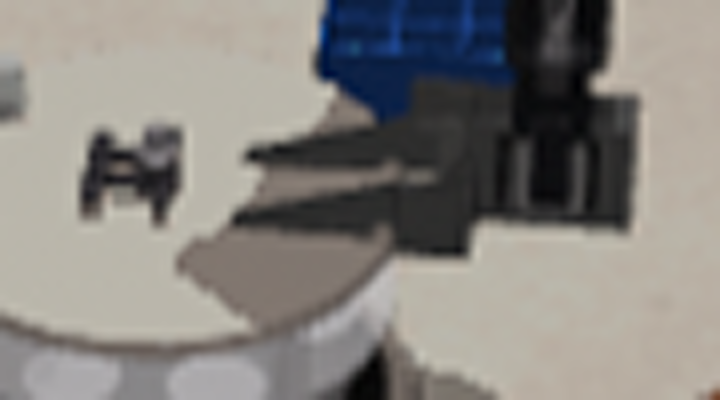

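View pics/d2t.png

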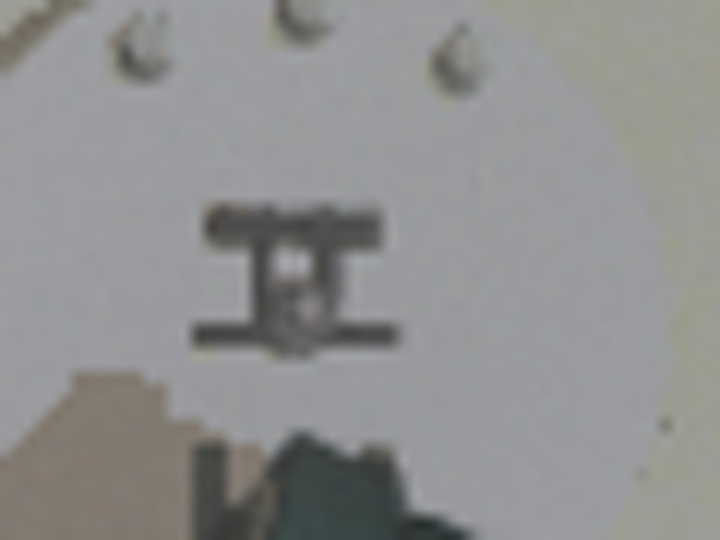

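Emit:
{"op": "step_arm", "data": {
  "commands": [
    [[0,0,-1,0.2,0],[0,0,-2.5,0.2,0],[0,0,-4.5,0.2,0],[0,0,-6.5,0.2,0],[0,0,-8.5,0.2,0],[0,0,-10.5,0.2,0],[0,0,-12.5,0.2,0],[0,0,-14.5,0.2,0],[0,0,-16.5,0.2,0],[0,0,-18,0.2,0],[0,0,-19,0.2,0],[0,0,-19.5,0.2,0]]
  ]
}}

```text
clock: 14.05
eef_pos: [0.462, -0.1565, 0.1393]
eef_rot: [0.712, -0.703, 0.002, -0.001]
contact_force: [-1.2, 0.8, 7.9]
gripper_width: 0.0195
```

```bash
python3 - <<'E'
from h import *
go((.4616,-.1564,.139),0.013)
s=cap("side");save(s,"d3.png",(235,155,325,205),8)
t=cap("top");save(t,"d3t.png",(315,150,375,195),12)
E
```

```text
pos [ 0.462  -0.1565  0.1393] wedgeyaw 0.0129 tilt [ 0.0037 -0.001  -1.    ] F [-1.23  0.84  7.87] T [-0.01  0.11  0.  ] w 0.0195 t 14.05
d [-0.1  0.4  0.3] roll -0.0001
```

View pics/d3.png

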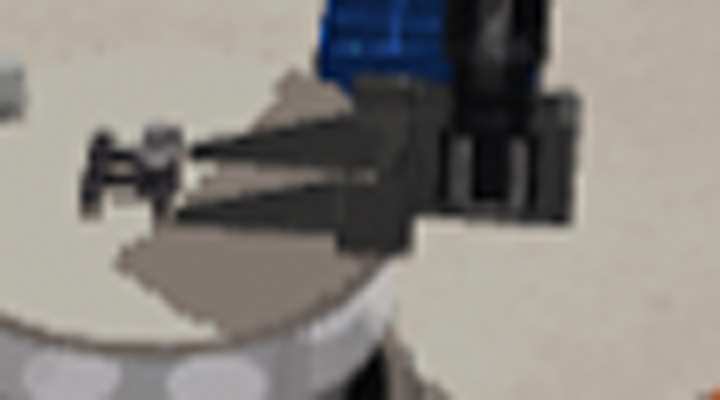

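View pics/d3t.png

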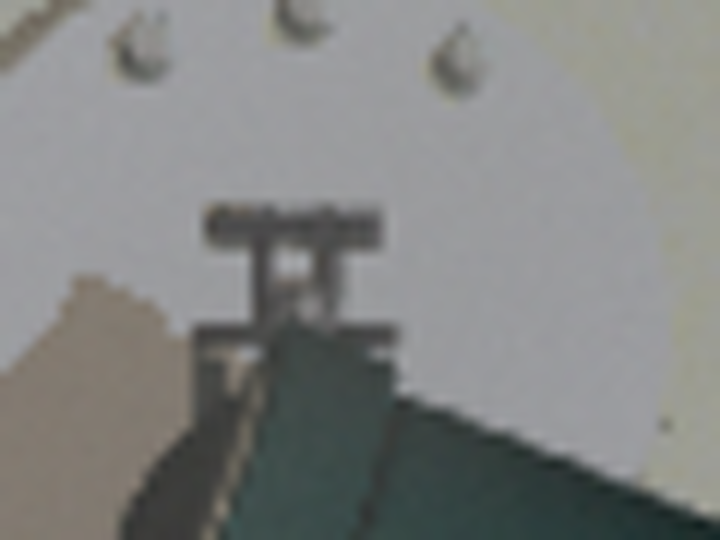

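Emit:
{"op": "step_arm", "data": {
  "commands": [
    [[0,0,-0.8,-0.2,0],[0,0,-1.6,-0.2,0],[0,0,-2.4,-0.2,0],[0,0,-3.2,-0.2,0],[0,0,-4,-0.2,0],[0,0,-4.8,-0.2,0],[0,0,-5.6,-0.2,0],[0,0,-6.4,-0.2,0],[0,0,-7.2,-0.2,0],[0,0,-8,-0.2,0]]
  ]
}}

```text
clock: 14.98
eef_pos: [0.4701, -0.1564, 0.1395]
eef_rot: [0.712, -0.703, 0.002, -0.001]
contact_force: [-1.2, 0.6, 1.7]
gripper_width: 0.0193
```

```bash
python3 - <<'E'
from h import *
go((.4716,-.1563,.139),0.013)
s=cap("side");save(s,"d4.png",(225,155,305,205),9)
E
```

```text
pos [ 0.4701 -0.1564  0.1395] wedgeyaw 0.0129 tilt [ 3.8e-03 -9.0e-04 -1.0e+00] F [-1.24  0.57  1.74] T [ 0.01  0.12 -0.05] w 0.0193 t 14.98
d [-0.1 -1.5  0.5] roll -0.0001
```

View pics/d4.png

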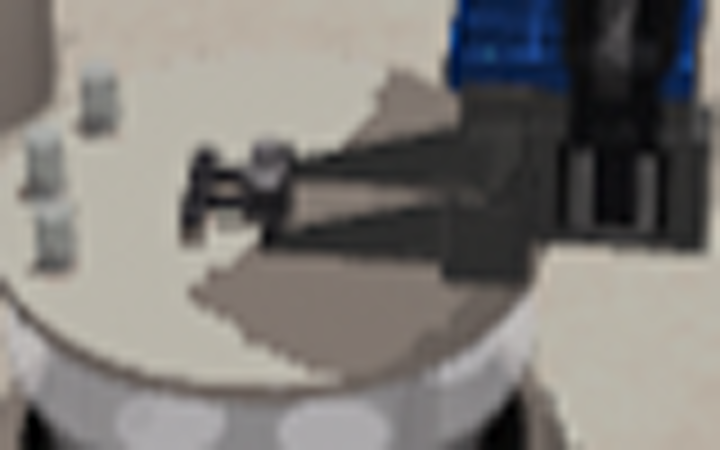

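Emit:
{"op": "step_arm", "data": {
  "commands": [
    [[0,0,-0.8,0,0],[0,0,-1.6,0,0],[0,0,-2.4,0,0],[0,0,-3.2,0,0],[0,0,-4,0,0],[0,0,-4.8,0,0],[0,0,-5.6,0,0],[0,0,-6.4,0,0]]
  ]
}}

```text
clock: 15.7
eef_pos: [0.4765, -0.1564, 0.1396]
eef_rot: [0.712, -0.703, 0.002, -0.001]
contact_force: [-5.3, -0.0, 5.1]
gripper_width: 0.0192
```

```bash
python3 - <<'E'
from h import *
go((.4776,-.1562,.139),0.013)
E
```

```text
pos [ 0.4765 -0.1564  0.1396] wedgeyaw 0.0128 tilt [ 0.0035 -0.001  -1.    ] F [-5.35 -0.03  5.08] T [0.05 1.03 0.03] w 0.0192 t 15.7
d [-0.1 -1.1  0.6] roll -0.0002
```

Emit:
{"op": "step_arm", "data": {
  "commands": [
    [[0,0,-0.8,-0.1,0],[0,0,-1.6,-0.1,0],[0,0,-2.4,-0.1,0],[0,0,-3.2,-0.1,0],[0,0,-4,-0.1,0]]
  ]
}}

```text
clock: 16.12
eef_pos: [0.4804, -0.1563, 0.1396]
eef_rot: [0.712, -0.703, 0.001, -0.001]
contact_force: [-6.2, -0.0, 5.4]
gripper_width: 0.0194
```

```bash
python3 - <<'E'
from h import *
go((.4816,-.1562,.139),0.013)
s=cap("side");save(s,"d5.png",(225,155,305,205),9)
E
```

```text
pos [ 0.4804 -0.1563  0.1396] wedgeyaw 0.0128 tilt [ 2.8e-03 -9.0e-04 -1.0e+00] F [-6.23 -0.04  5.44] T [0.05 1.32 0.01] w 0.0194 t 16.12
d [-0.1 -1.2  0.6] roll -0.0002
```

View pics/d5.png

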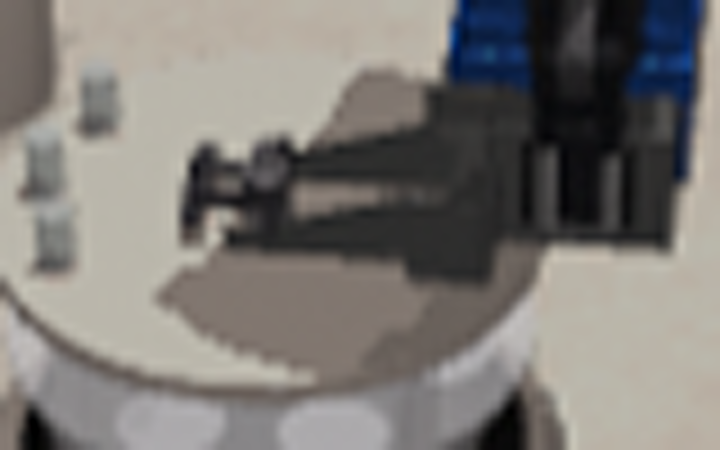

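Emit:
{"op": "step_arm", "data": {
  "commands": [
    [[0,0,-0.8,-0.1,0],[0,0,-1.6,-0.1,0],[0,0,-2.4,-0.1,0],[0,0,-3.2,-0.1,0],[0,0,-4,-0.1,0],[0,0,-4.8,-0.1,0],[0,0,-5.6,-0.1,0],[0,0,-6.4,-0.1,0]]
  ]
}}

```text
clock: 16.83
eef_pos: [0.4866, -0.1562, 0.1397]
eef_rot: [0.712, -0.703, 0.001, -0.0]
contact_force: [-7.6, 0.1, 5.0]
gripper_width: 0.0196
```

```bash
python3 - <<'E'
from h import *
go((.4916,-.1560,.139),0.013)
E
```

```text
pos [ 0.4866 -0.1562  0.1397] wedgeyaw 0.0128 tilt [ 1.9e-03 -8.0e-04 -1.0e+00] F [-7.57  0.11  5.02] T [ 0.09  1.57 -0.02] w 0.0196 t 16.83
d [-0.1 -5.   0.7] roll -0.0002
```

Emit:
{"op": "step_arm", "data": {
  "commands": [
    [[0,0,-0.8,-0.2,0],[0,0,-1.6,-0.3,0],[0,0,-2.4,-0.3,0],[0,0,-3.2,-0.3,0],[0,0,-4,-0.3,0],[0,0,-4.8,-0.3,0],[0,0,-5.6,-0.3,0],[0,0,-6.4,-0.3,0]]
  ]
}}

```text
clock: 17.5
eef_pos: [0.4926, -0.1561, 0.1397]
eef_rot: [0.712, -0.703, 0.0, 0.0]
contact_force: [-7.9, 0.0, 4.3]
gripper_width: 0.0192
```

```bash
python3 - <<'E'
from h import *
go((.4956,-.1560,.139),0.013)
s=cap("side");save(s,"d6.png",(225,155,305,205),9)
E
```

```text
pos [ 0.4926 -0.1561  0.1397] wedgeyaw 0.0127 tilt [ 4.e-04 -6.e-04 -1.e+00] F [-7.91  0.03  4.31] T [0.05 1.53 0.06] w 0.0192 t 17.5
d [-0.1 -3.   0.7] roll -0.0003
```

View pics/d6.png

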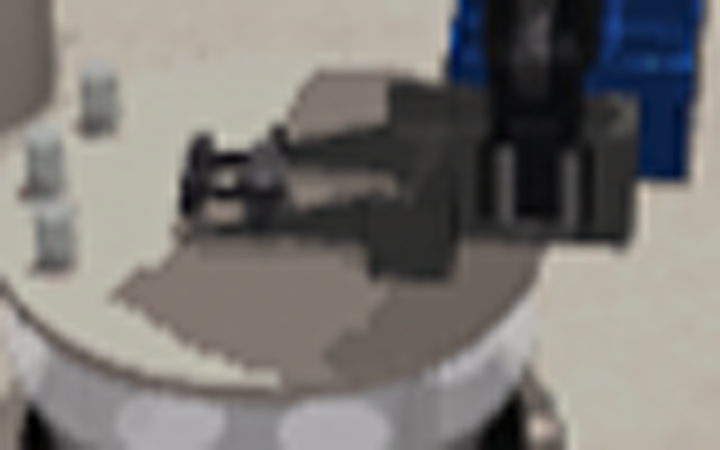

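Emit:
{"op": "step_arm", "data": {
  "commands": [
    [[0,0,-0.8,-0.3,0],[0,0,-1.6,-0.4,0],[0,0,-2.4,-0.4,0],[0,0,-3.2,-0.4,0],[0,0,-4,-0.4,0],[0,0,-4.8,-0.4,0],[0,0,-5.6,-0.4,0],[0,0,-6.4,-0.4,0],[0,0,-7.2,-0.4,0],[0,0,-8,-0.4,0]]
  ]
}}

```text
clock: 18.38
eef_pos: [0.5008, -0.156, 0.14]
eef_rot: [0.712, -0.703, 0.0, -0.0]
contact_force: [-2.2, -0.9, -3.7]
gripper_width: 0.0189
```

```bash
python3 - <<'E'
from h import *
go((.4956,-.1560,.139),0.013)
E
```

```text
pos [ 0.5008 -0.156   0.14  ] wedgeyaw 0.0127 tilt [ 6.e-04 -6.e-04 -1.e+00] F [-2.23 -0.86 -3.74] T [0.   0.48 0.02] w 0.0189 t 18.38
d [-0.   5.2  1. ] roll -0.0003
```

```bash
python3 - <<'E'
from h import *
s=cap("side");save(s,"d7.png",(225,155,305,205),9)
E
```

```text
(no output)
```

View pics/d7.png

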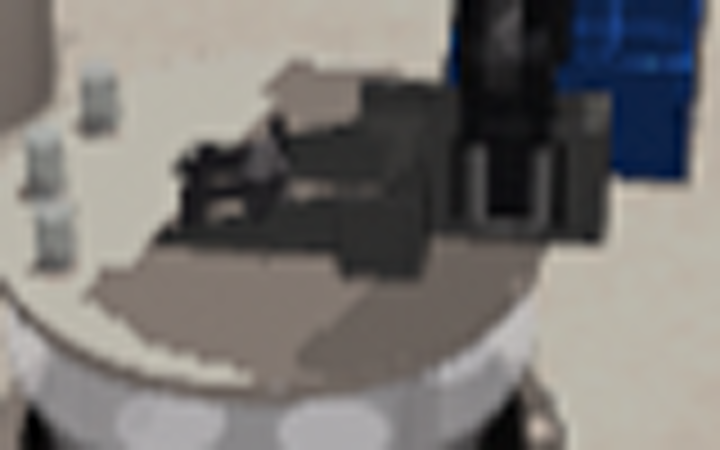

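Emit:
{"op": "step_arm", "data": {
  "commands": [
    [[0,0,-0.8,0,0],[0,0,-1.6,0,0],[0,0,-2.4,0,0],[0,0,-3.2,0,0],[0,0,-4,0,0],[0,0,-4.8,0,0],[0,0,-5.6,0,0],[0,0,-6.4,0,0],[0,0,-7.2,0,0],[0,0,-8,0,0]]
  ]
}}

```text
clock: 19.27
eef_pos: [0.509, -0.1559, 0.14]
eef_rot: [0.712, -0.703, 0.0, -0.0]
contact_force: [-0.2, -0.6, -1.1]
gripper_width: 0.0194
```

```bash
python3 - <<'E'
from h import *
go((.53,-.1560,.139),0.013)
s=cap("side");save(s,"d8.png",(225,155,305,205),9)
E
```

```text
pos [ 0.509  -0.1559  0.14  ] wedgeyaw 0.0127 tilt [ 8.e-04 -6.e-04 -1.e+00] F [-0.24 -0.65 -1.09] T [-0.04  0.   -0.06] w 0.0194 t 19.27
d [  0.4 -21.    1.1] roll -0.0003
```

View pics/d8.png

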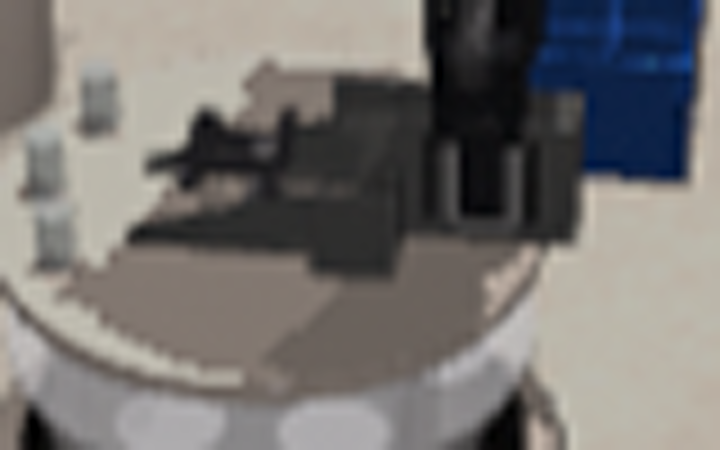

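Emit:
{"op": "step_arm", "data": {
  "commands": [
    [[0,0.2,-1,0.3,0],[0,0.2,-2,0.4,0],[0,0.2,-3,0.4,0],[0,0.2,-4,0.4,0],[0,0.2,-5,0.4,0],[0,0.2,-6,0.4,0],[0,0.2,-7,0.4,0],[0,0.2,-8,0.4,0],[0,0.2,-9,0.4,0],[0,0.2,-10,0.4,0],[0,0.2,-11,0.4,0],[0,0.2,-12,0.4,0]]
  ]
}}

```text
clock: 20.32
eef_pos: [0.5212, -0.1559, 0.1397]
eef_rot: [0.712, -0.703, 0.0, -0.0]
contact_force: [-1.7, 0.1, 2.7]
gripper_width: 0.0193
```

```bash
python3 - <<'E'
from h import *
go((.53,-.1560,.139),0.013)
s=cap("side");save(s,"d9.png",(225,155,305,205),9)
E
```

```text
pos [ 0.5212 -0.1559  0.1397] wedgeyaw 0.0127 tilt [ 7.e-04 -6.e-04 -1.e+00] F [-1.72  0.07  2.74] T [ 0.02  0.45 -0.02] w 0.0193 t 20.32
d [ 0.2 -8.8  0.7] roll -0.0003
```

View pics/d9.png

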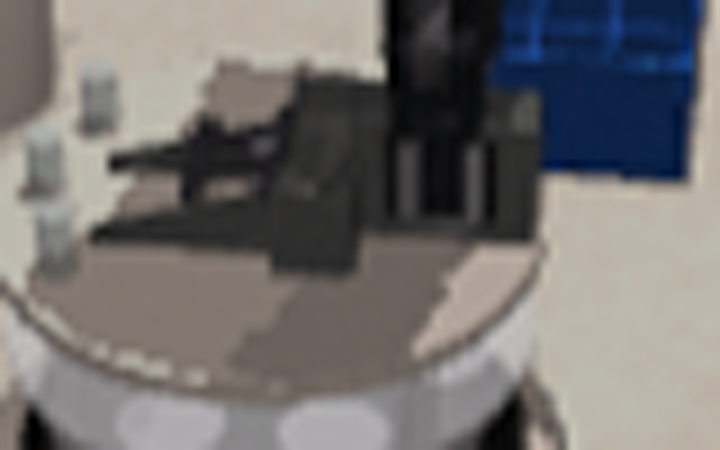

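Emit:
{"op": "step_arm", "data": {
  "commands": [
    [[0,0.1,-0.7,-0.1,0],[0,0.1,-1.4,-0.1,0],[0,0.1,-2.1,-0.1,0],[0,0.1,-2.8,-0.1,0],[0,0.1,-3.5,-0.1,0],[0,0.1,-4.2,-0.1,0],[0,0.1,-4.9,-0.1,0],[0,0.1,-5.6,-0.1,0],[0,0.1,-6.2,-0.1,0]]
  ]
}}

```text
clock: 21.12
eef_pos: [0.5276, -0.1559, 0.1397]
eef_rot: [0.712, -0.703, 0.001, -0.0]
contact_force: [-1.2, 0.4, 0.2]
gripper_width: 0.0192
```

Emit:
{"op": "step_arm", "data": {
  "commands": [
    [[0,0,-0.5,0,0],[0,0,-1,0,0],[0,0,-1.5,0,0],[0,0,-1.5,0,0]]
  ]
}}

```text
clock: 21.45
eef_pos: [0.5292, -0.1559, 0.1398]
eef_rot: [0.712, -0.703, 0.001, -0.0]
contact_force: [0.5, -0.4, -0.2]
gripper_width: 0.0191
```

```bash
python3 - <<'E'
from h import *
go((.53,-.1560,.139),0.013)
s=cap("side");save(s,"d10.png",(225,155,305,205),9)
E
```

```text
pos [ 0.5292 -0.1559  0.1398] wedgeyaw 0.0128 tilt [ 1.1e-03 -6.0e-04 -1.0e+00] F [ 0.46 -0.44 -0.25] T [ 0.03 -0.01 -0.08] w 0.0191 t 21.45
d [ 0.1 -0.8  0.8] roll -0.0002
```

View pics/d10.png

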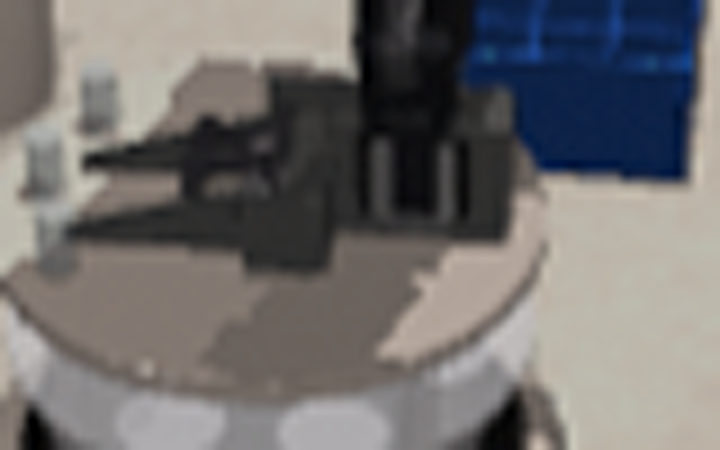

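Emit:
{"op": "step_arm", "data": {
  "commands": [
    [[0,0,-0.5,0,0],[0,0,-1,0,0],[0,0,-1.5,0,0],[0,0,-1.5,0,0]]
  ]
}}

```text
clock: 21.83
eef_pos: [0.5298, -0.1559, 0.1397]
eef_rot: [0.712, -0.703, -0.0, 0.001]
contact_force: [-11.0, 0.2, 4.1]
gripper_width: 0.019
```

Emit:
{"op": "step_arm", "data": {
  "commands": [
    [[0,0,-0.4,0,0],[0,0,-0.8,0,0],[0,0,-1.2,0,0],[0,0,-1.2,0,0]]
  ]
}}

```text
clock: 22.17
eef_pos: [0.5299, -0.1559, 0.1397]
eef_rot: [0.712, -0.703, -0.002, 0.002]
contact_force: [-15.9, 0.3, 6.5]
gripper_width: 0.0193
```

Emit:
{"op": "step_arm", "data": {
  "commands": [
    [[0,0,0,0,0],[0,0,0.5,0,0],[0,0,0.8,0,0],[0,0,0.8,0,0]]
  ]
}}

```text
clock: 22.5
eef_pos: [0.5292, -0.156, 0.1397]
eef_rot: [0.711, -0.703, -0.001, 0.002]
contact_force: [-0.6, -0.1, 0.6]
gripper_width: 0.0196
```

```bash
python3 - <<'E'
from h import *
go((.5295,-.1560,.139),0.013)
s=cap("side");save(s,"d11.png",(225,155,285,205),12)
E
```

```text
pos [ 0.5292 -0.156   0.1397] wedgeyaw 0.0125 tilt [-4.1e-03 -4.0e-04 -1.0e+00] F [-0.55 -0.09  0.62] T [-0.   -0.06 -0.05] w 0.0196 t 22.5
d [ 0.  -0.3  0.7] roll -0.0005
```

View pics/d11.png

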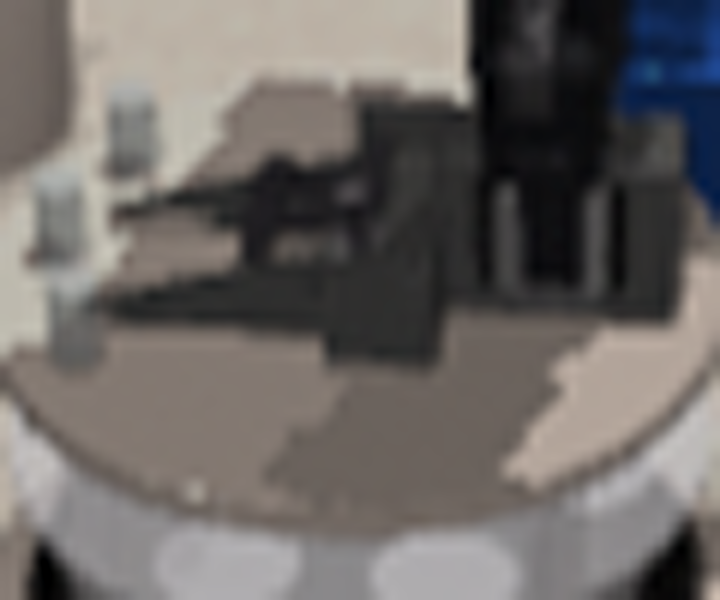

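Emit:
{"op": "step_arm", "data": {
  "commands": [
    [[0,0,0,-0.7,0],[0,0,0,-1.5,0],[0,0,0,-2.5,0],[0,0,0,-3.5,0],[0,0,0,-4.5,0],[0,0,0,-5.5,0],[0,0,0,-6.5,0],[0,0,0,-7.5,0],[0,0,0,-8.5,0],[0,0,0,-9.5,0],[0,0,0,-10.5,0],[0,0,0,-11,0]]
  ]
}}

```text
clock: 23.55
eef_pos: [0.5293, -0.1559, 0.1509]
eef_rot: [0.712, -0.703, -0.001, 0.002]
contact_force: [0.0, 1.4, -0.7]
gripper_width: 0.0194
```

```bash
python3 - <<'E'
from h import *
go((.5295,-.1560,.18),0.013)
s=cap("side");save(s,"e1.png",(225,145,285,195),12)
E
```

```text
pos [ 0.5293 -0.1559  0.1509] wedgeyaw 0.0125 tilt [-4.1e-03 -4.0e-04 -1.0e+00] F [ 0.02  1.36 -0.71] T [ 0.02 -0.01 -0.02] w 0.0194 t 23.55
d [  0.1  -0.1 -29.1] roll -0.0005
```

View pics/e1.png

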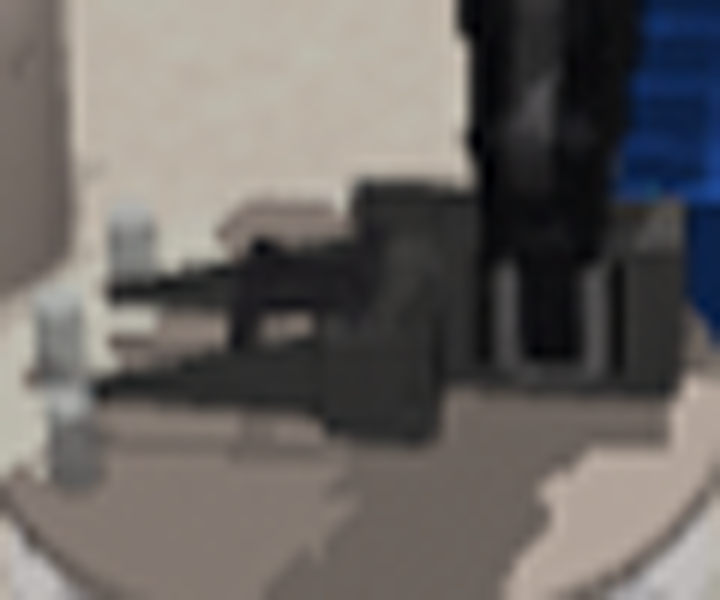

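Emit:
{"op": "step_arm", "data": {
  "commands": [
    [[0,0,0,-1,0],[0,0,0,-2,0],[0,0,0,-3.5,0],[0,0,0,-5,0],[0,0,0,-6.5,0],[0,0,0,-8,0],[0,0,0,-9.5,0],[0,0,0,-11,0],[0,0,0,-13,0],[0,0,0,-15,0],[0,0,0,-17,0],[0,0,0,-18,0]]
  ]
}}

```text
clock: 24.6
eef_pos: [0.5295, -0.156, 0.1693]
eef_rot: [0.712, -0.703, -0.001, 0.001]
contact_force: [0.3, -0.1, -1.1]
gripper_width: 0.0189
```

```bash
python3 - <<'E'
from h import *
go((.5295,-.1560,.18),0.013)
s=cap("side");save(s,"e2.png",(225,135,285,185),12)
E
```

```text
pos [ 0.5295 -0.156   0.1693] wedgeyaw 0.0125 tilt [-3.7e-03 -5.0e-04 -1.0e+00] F [ 0.26 -0.12 -1.11] T [-0.01  0.03  0.03] w 0.0189 t 24.6
d [  0.    0.  -10.7] roll -0.0005
```

View pics/e2.png

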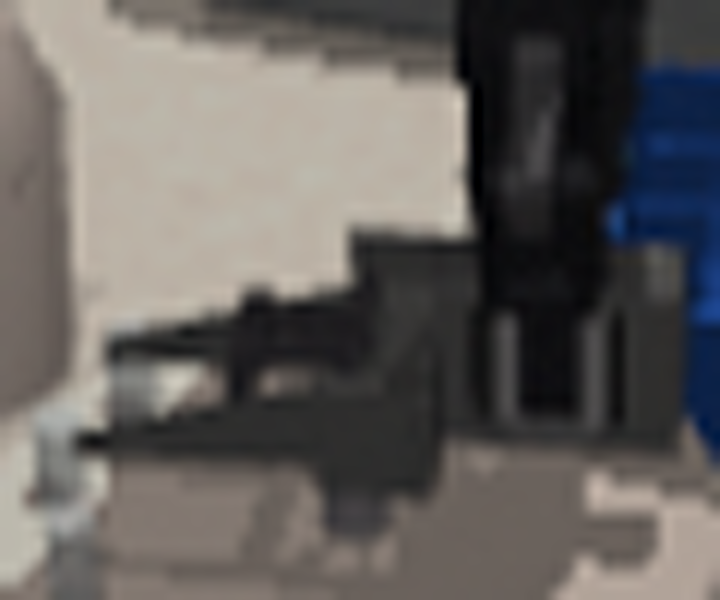

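Emit:
{"op": "step_arm", "data": {
  "commands": [
    [[0,0,0,-3,0],[0,0,0,-7,0],[0,0,0,-12,0],[0,0,0,-18,0],[0,0,0,-25,0],[0,0,0,-32,0],[0,0,0,-39,0],[0,0,0,-45,0],[0,0,0,-49,0],[0,0,0,-52,0],[0,0,0,-53,0],[0,0,0,-53,0]]
  ]
}}

```text
clock: 25.65
eef_pos: [0.5297, -0.1559, 0.2225]
eef_rot: [0.712, -0.703, -0.001, 0.001]
contact_force: [-0.1, -0.1, -1.2]
gripper_width: 0.019
```

```bash
python3 - <<'E'
from h import *
go((.5777,.1216,.22),-0.010)
s=cap("side");save(s,"e3.png",(205,105,295,175),8)
E
```

```text
pos [ 0.5297 -0.1559  0.2225] wedgeyaw 0.0125 tilt [-3.5e-03 -6.0e-04 -1.0e+00] F [-0.13 -0.1  -1.18] T [ 0.01  0.1  -0.04] w 0.019 t 25.65
d [-276.9  -51.5    2.2] roll 0.0225
```

View pics/e3.png

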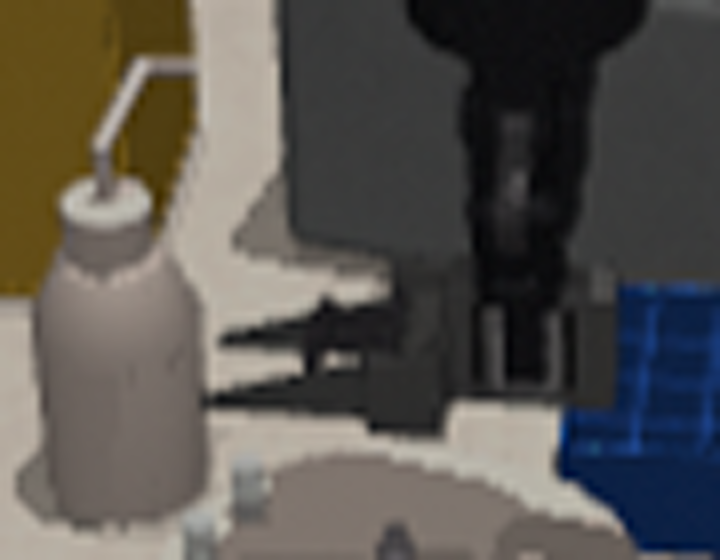

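Emit:
{"op": "step_arm", "data": {
  "commands": [
    [[0,-2,0,0,0],[0,-6,-1,0,0],[0,-12,-2,0,0.002],[0,-20,-4,0,0.004],[0,-30,-6,0,0.006],[0,-41,-8,0,0.008],[0,-53,-10,0,0.01],[0,-66,-12,0,0.012],[0,-80,-15,0,0.012],[0,-94,-18,0,0.012],[0,-108,-21,0,0.012],[0,-122,-24,0,0.012]]
  ]
}}

```text
clock: 26.7
eef_pos: [0.5522, -0.0319, 0.2221]
eef_rot: [0.707, -0.707, -0.001, 0.001]
contact_force: [0.4, 0.3, -0.9]
gripper_width: 0.019
```

```bash
python3 - <<'E'
from h import *
go((.5777,.1216,.22),-0.010)
E
```

```text
pos [ 0.5522 -0.0319  0.2221] wedgeyaw 0.001 tilt [-3.7e-03 -4.0e-04 -1.0e+00] F [ 0.37  0.34 -0.88] T [-0.03 -0.03 -0.05] w 0.019 t 26.7
d [-153.5  -25.7    2. ] roll 0.011
```

Emit:
{"op": "step_arm", "data": {
  "commands": [
    [[0,-12,-2,0,0.002],[0,-26,-5,0,0.004],[0,-40,-8,0,0.006],[0,-54,-11,0,0.008],[0,-68,-14,0,0.01],[0,-83,-17,0,0.011],[0,-98,-20,0,0.011],[0,-112,-22,0,0.011],[0,-125,-24,0,0.011],[0,-136,-25,0,0.011],[0,-145,-26,0,0.011],[0,-150,-26,0,0.011]]
  ]
}}

```text
clock: 27.7
eef_pos: [0.5781, 0.1194, 0.2219]
eef_rot: [-0.704, 0.71, 0.001, -0.001]
contact_force: [0.7, 0.4, -1.1]
gripper_width: 0.0194
```

```bash
python3 - <<'E'
from h import *
go((.5777,.1216,.0155),-0.010)
s=cap("side");save(s,"e4.png",(155,185,285,295),6)
E
```

```text
pos [0.5781 0.1194 0.2219] wedgeyaw -0.0094 tilt [-3.9e-03 -3.0e-04 -1.0e+00] F [ 0.69  0.45 -1.06] T [-0.03  0.04 -0.02] w 0.0194 t 27.7
d [ -2.3  -0.4 206.4] roll 0.0006
```

View pics/e4.png

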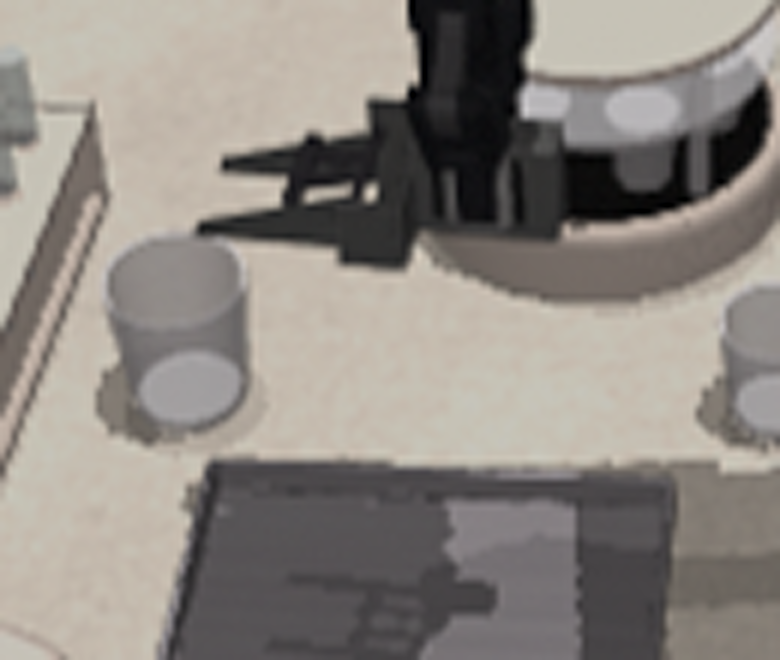

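Emit:
{"op": "step_arm", "data": {
  "commands": [
    [[0,-2,0,3,0],[0,-3,0,9,0],[0,-4,0,18,0],[0,-4,0,29,0],[0,-4,0,41,0],[0,-4,0,54,0],[0,-4,0,67,0],[0,-4,0,80,0],[0,-4,0,93,0],[0,-4,0,106,0],[0,-4,0,119,0],[0,-4,0,131,0]]
  ]
}}

```text
clock: 28.75
eef_pos: [0.5774, 0.1235, 0.0893]
eef_rot: [-0.704, 0.71, 0.001, -0.002]
contact_force: [-0.1, 0.3, -1.4]
gripper_width: 0.0196
```

Emit:
{"op": "step_arm", "data": {
  "commands": [
    [[0,0,0,10,0],[0,0,0,20,0],[0,0,0,29,0],[0,0,0,37,0],[0,0,0,44,0],[0,0,0,50,0],[0,0,0,54,0],[0,0,0,57,0],[0,0,0,58.5,0],[0,0,0,59,0]]
  ]
}}

```text
clock: 29.58
eef_pos: [0.5772, 0.1235, 0.0304]
eef_rot: [-0.704, 0.71, 0.001, -0.002]
contact_force: [-0.5, -0.3, -0.6]
gripper_width: 0.0194
```

```bash
python3 - <<'E'
from h import *
go((.5777,.1216,.0147),-0.010)
E
```

```text
pos [0.5772 0.1235 0.0304] wedgeyaw -0.0092 tilt [-4.e-03 -3.e-04 -1.e+00] F [-0.46 -0.33 -0.62] T [-0.01  0.08 -0.02] w 0.0194 t 29.58
d [ 1.9 -0.5 15.7] roll 0.0008
```

Emit:
{"op": "step_arm", "data": {
  "commands": [
    [[0,0,0,1.5,0],[0,0,0,3,0],[0,0,0,4.5,0],[0,0,0,6,0],[0,0,0,7.5,0],[0,0,0,9,0],[0,0,0,10.5,0],[0,0,0,12,0],[0,0,0,13,0],[0,0,0,14,0],[0,0,0,14.5,0],[0,0,0,14.5,0]]
  ]
}}

```text
clock: 30.58
eef_pos: [0.5771, 0.1235, 0.0157]
eef_rot: [-0.704, 0.71, 0.001, -0.002]
contact_force: [0.1, 0.2, -0.8]
gripper_width: 0.0194
```

Emit:
{"op": "step_arm", "data": {
  "commands": [
    [[0,0,0,0.4,0],[0,0,0,0.8,0],[0,0,0,1.2,0],[0,0,0,1.2,0]]
  ]
}}

```text
clock: 30.92
eef_pos: [0.5772, 0.1235, 0.0147]
eef_rot: [-0.704, 0.71, 0.001, -0.001]
contact_force: [-1.1, 1.0, 0.2]
gripper_width: 0.0193
```

Emit:
{"op": "step_arm", "data": {
  "commands": [
    [[0,0,0,0.4,0],[0,0,0,0.5,0],[0.3,0,0,0.2,0],[0.4,0,0,0,0],[0.5,0,0,0,0],[0.5,0,0,0,0],[0.5,0,0,0,0],[0.5,0,0,0,0]]
  ]
}}

```text
clock: 31.58
eef_pos: [0.5772, 0.1235, 0.0146]
eef_rot: [-0.704, 0.71, 0.001, -0.002]
contact_force: [-0.5, 0.5, -0.4]
gripper_width: 0.0422
```

```bash
python3 - <<'E'
from h import *
go((.5777,.1216,.0147),-0.010)
s=cap("side");save(s,"f1.png",(165,225,285,335),6)
E
```

```text
pos [0.5772 0.1235 0.0146] wedgeyaw -0.0093 tilt [-4.1e-03 -2.0e-04 -1.0e+00] F [-0.51  0.54 -0.42] T [-0.04  0.01 -0.01] w 0.0422 t 31.58
d [ 1.9 -0.5 -0.1] roll 0.0007
```

View pics/f1.png

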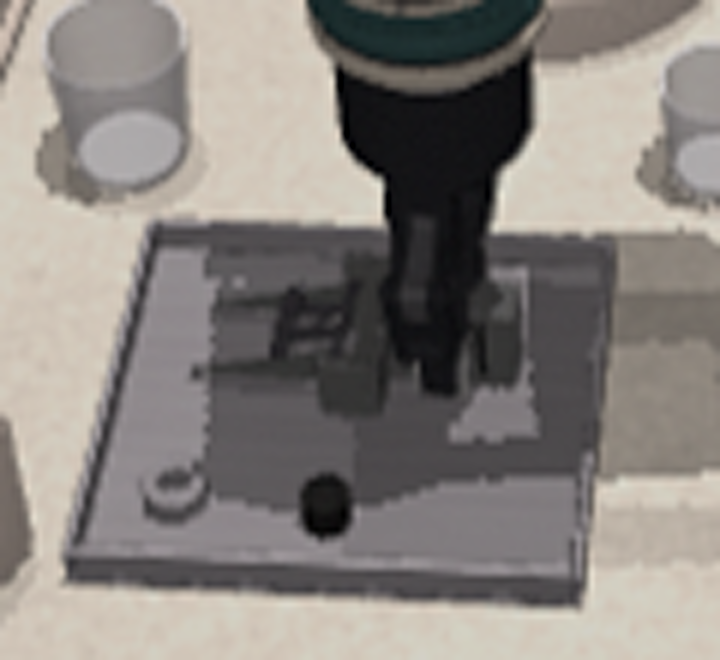

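Released, with the clip resting on the wedge. Next I retract straight up and then back.

Emit:
{"op": "step_arm", "data": {
  "commands": [
    [[0.5,0,0,-3,0],[0.5,0,0,-8,0],[0.5,0,0,-16,0],[0.5,0,0,-28,0],[0.5,0,0,-45,0],[0.5,0,0,-65,0],[0.5,0,0,-90,0],[0.5,0,0,-115,0],[0.5,0,0,-140,0],[0.5,0,0,-165,0],[0.5,0,0,-185,0],[0.5,0,0,-200,0]]
  ]
}}

```text
clock: 32.63
eef_pos: [0.5782, 0.1236, 0.2183]
eef_rot: [-0.704, 0.71, 0.0, -0.0]
contact_force: [-0.0, 0.5, 1.3]
gripper_width: 0.0428
```

Emit:
{"op": "step_arm", "data": {
  "commands": [
    [[0.5,0,25,-10,0],[0.5,0,60,-10,0],[0.5,0,95,-10,0],[0.5,0,120,-10,0],[0.5,0,140,-10,0],[0.5,0,150,-10,0],[0.5,0,150,-10,0]]
  ]
}}

```text
clock: 33.22
eef_pos: [0.4272, 0.125, 0.2294]
eef_rot: [-0.704, 0.71, 0.0, 0.0]
contact_force: [0.1, 0.2, -0.1]
gripper_width: 0.0427
```

```bash
python3 - <<'E'
from fit import *
go((.5777,.1216,.0147),-0.010)
s=cap("side");save(s,"f2.png",(165,225,285,335),6)
t=cap("top");save(t,"f2t.png",(190,120,270,215),6)
for q in("wedge_grip","clip_mid","collar","stopper"):print(q,pp("top",q),pp("side",q))
E
```

```text
pos [0.4272 0.125  0.2294] wedgeyaw -0.0087 tilt [ 6.e-04  7.e-04 -1.e+00] F [ 0.07  0.16 -0.1 ] T [ 0.03  0.03 -0.04] w 0.0427 t 33.22
d [   2.3 -150.4  214.8] roll 0.0013
wedge_grip [(0.87, array([163.5, 280.3])), (0.73, array([314.3, 251.3])), (0.71, array([235.8, 176.5])), (0.62, array([238.4, 241.9]))] [(0.87, array([236.8, 275.8])), (0.71, array([362.9, 360.5])), (0.6, array([315.4, 282.5])), (0.57, array([326.3, 221.8]))]
clip_mid [(0.53, array([238.6, 160.4]))] [(0.59, array([222.6, 278. ]))]
collar [(0.44, array([211.4, 146. ])), (0.31, array([239.1, 162.8]))] [(0.68, array([292.6, 413.2])), (0.49, array([196.3, 310.1]))]
stopper [(0.55, array([209.6, 171.7]))] [(0.74, array([220.1, 274.3])), (0.59, array([215. , 310.8]))]
```

View pics/f2.png

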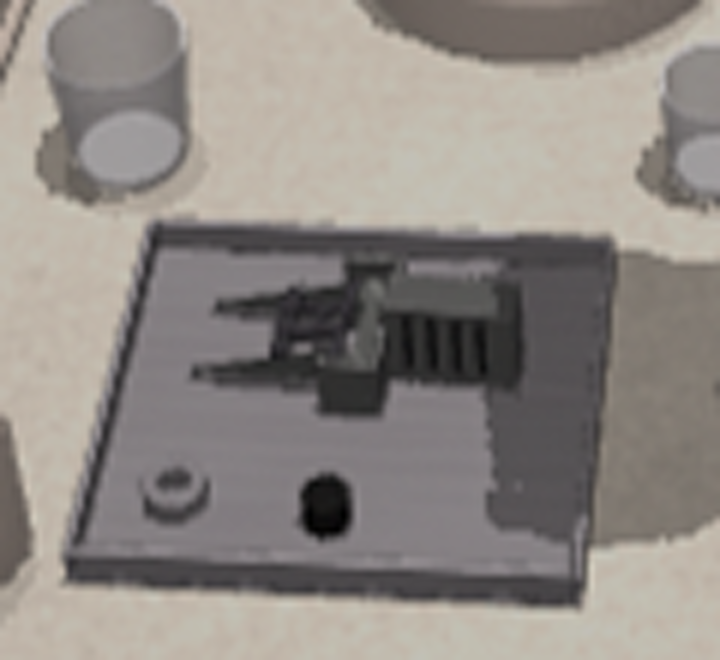

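View pics/f2t.png

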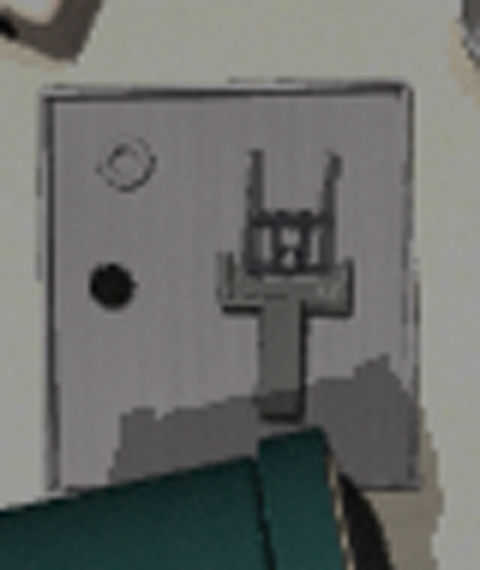

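Both lie flat in the tray with the clip seated on the wedge. The collar and stopper have not moved, and the gripper is clear.

```bash
python3 -c "
from rig import robot
print(robot.job_done())"
```

```text
the job is handed in; nothing more can be done
None
```

The clip is off the rod and lies with the grey wedge in the tray. I handed the job in at about 33 s; it reports no verdict.

- **Taking the clip off:** I gripped the grey wedge in the tray and set it on the plate by feel. I slid it under the ears until the clip snapped over the rod's head and the slot's end wall met the rod. Then I lifted the clip off on the wedge and laid both back in the tray.
- **Forces:** The push while sliding read up to about 8 N, a little over the 2 to 6 N you expected, with friction included. At the end wall the wrist read 15.9 N, because I made one more small step after contact; I backed off straight away. These are wrist readings, so the wedge's force on the clip was not measured directly. Nothing came near a limit at the wrist.
- **Last checks:** The pictures show the wedge flat on the tray floor with the clip seated in its hollow. The collar, the stopper and the cups in view have not moved, and the open gripper is clear. I checked the final poses only in the pictures and did not measure them exactly.

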